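# Clamp a nest block in a tilted assembly vise and lock the jaw

## Task

Lower the aluminium nest block onto the sloping bed of the vise, between the open jaws and against the low stop, without dropping it. Then turn the crank clockwise until the sprung jaw plate holds the block snugly against the fixed jaw (plate pressed back 3 to 9 mm, never bottomed), and finally turn the black lock knob clockwise past its click. Leave the loose flat plate, the roll and the jar where they are.

Things in the scene. Friction and masses are not known exactly. Their poses are not given: they have to be found in the camera images.
- nest_block: Loose aluminium block like an upside-down T, 0.45 kg: foot 90 (x) x 40 (y) x 28 mm high, and on it a centred rib 80 (x) x 24 (y) mm, 28 to 62 mm above the underside (grip across the rib's 24 mm). A pink clipper-handle shell, 6 mm high, is fixed on top. Origin: centre of the underside; z up, x along its length. Either way round will do.
- vise_bed: Bed of a grey vise fixed to the bench, tilted 30 degrees so that it faces the robot like a lectern. Origin: middle of the bed's surface, 100 mm above the bench; x runs up the slope away from the robot, z is square to the bed, y is the jaws' direction. The bed is 174 mm wide (y -62 to 112). Jaws: x -45 to 45 mm, tops 26 mm above the bed. The block goes here, its x along this x.
- bed_stop (a point): Stop at the low end of the bed: a steel bar 62 mm wide (y) and 12 mm high across the slope. The point is the foot of its upper face, at x = -48 mm, y = 0 of vise_bed; a block that touches it has its centre at x = -3 mm.
- fixed_jaw: Fixed jaw; origin on the bed under the middle of its clamping face, which is at y = -33 mm of the vise_bed frame and looks to +y.
- pad_face (a point): Middle of the clamping face of the sprung jaw plate, 13 mm above the bed, 10 mm thick steel plate on two springs in front of the moving jaw. Looks to -y, towards the fixed jaw. With jaw and pad joints j and p it is at y = 33 mm - j + p of the vise_bed frame.
- jaw (a joint): Slide of the moving jaw, m: 0 fully open (66 mm between the fixed jaw and the sprung plate), grows as it closes towards the fixed jaw; 16 mm per turn of the crank. About 26 mm brings the plate onto a block that is against the fixed jaw.
- pad (a joint): How far the sprung jaw plate is pressed back, m: 0 free, 0.012 bottomed; about 2.5 N per mm.
- crank (a joint): Crank angle a, rad, 0 to 16.5; grows clockwise as seen facing the crank from the vise's +y side, which closes the jaw. Screw axis along y of vise_bed at x = 0, z = 20 mm; the handle is 50 mm off it, at x = -50 sin(a), z = 20 + 50 cos(a) mm of vise_bed. About 3 N at the handle turns it; it stays where left. It starts at 0 to 2.4 (jaw closed by 0 to 6 mm).
- crank_grip (a point): Middle of the crank's handle, a black sleeve 22 mm across and 54 mm long, parallel to y of vise_bed, spinning freely on its pin. This point is at y = 158 mm; the sleeve runs from y = 130 to 184 mm, the crank's arm ends at y = 128 mm. It can be pinched from above and led round its circle with the tool's direction unchanged.
- lock (a joint): Angle of the jaw lock knob, rad: 0 unlocked, 1.4 locked, growing clockwise as seen looking down on the bed. Half way round (about 0.7) a sprung plunger resists, up to about 0.1 N m, then clicks past.
- lock_grip (a point): On the lock knob's axis, 40 mm above the bed at x = +105 mm (upper end), y = 0 of vise_bed; the axis is square to the bed. Black bar 62 x 14 mm, 18 to 46 mm above the bed. Looking down on the bed, it points 0.7 rad counter-clockwise from vise_bed x when unlocked, 0.7 rad clockwise when locked. The point turns with the knob: at angle 0 its axes are vise_bed's.
- spare_plate: bystander: flat aluminium plate 100 x 50 x 14 mm
- tape_roll: bystander: roll, 90 mm across, 24 mm high
- oil_jar: bystander: white jar, 60 mm across, 85 mm high

How it is judged (in metres and radians):
On the way, in this order (a step that is already met when the one before it is completed fails the run):
1. The block, still held, is lowered to within 5 mm of the bed, tilted and turned with it (within 7 degrees), within 16 mm of the bed's centre line, its lower end within 7 mm of the stop (z of nest_block in the frame of vise_bed between -0.003 and 0.005 m and angle between the z axis of nest_block and the z axis of vise_bed, either way round below 0.13 rad and angle between the x axis of nest_block and the x axis of vise_bed, either way round below 0.13 rad and x of nest_block in the frame of vise_bed between -0.01 and 0.006 m and y of nest_block in the frame of vise_bed between -0.017 and 0.017 m and contact force between the fingers and nest_block above 1 N), for 0.1 s.
2. The block is let go and sits flat on the bed between the jaws (same tolerances, underside within 4 mm of the bed) (z of nest_block in the frame of vise_bed between -0.003 and 0.004 m and angle between the z axis of nest_block and the z axis of vise_bed, either way round below 0.13 rad and angle between the x axis of nest_block and the x axis of vise_bed, either way round below 0.13 rad and x of nest_block in the frame of vise_bed between -0.01 and 0.006 m and y of nest_block in the frame of vise_bed between -0.017 and 0.017 m and contact force between the fingers and nest_block below 0.2 N), for 0.2 s.
3. The crank has brought the sprung plate against the block: the plate is pressed back 3 to 9 mm and the block bears on the fixed jaw with more than 4 N (z of nest_block in the frame of vise_bed between -0.003 and 0.004 m and angle between the z axis of nest_block and the z axis of vise_bed, either way round below 0.13 rad and angle between the x axis of nest_block and the x axis of vise_bed, either way round below 0.13 rad and x of nest_block in the frame of vise_bed between -0.01 and 0.006 m and y of nest_block in the frame of vise_bed between -0.017 and 0.017 m and value of joint pad between 0.003 and 0.009 m and contact force between nest_block and fixed_jaw above 4 N), for 0.2 s.
4. The lock knob has clicked past its detent (beyond 1.2 rad) (value of joint lock above 1.2 rad), for 0.2 s.
At the end, for the whole second after the job is handed in: The block rests on the bed (underside within 4 mm, square to it within 7 degrees, lower end within 7 mm of the stop), clamped against the fixed jaw with more than 4 N, the sprung plate pressed back 3 to 9 mm, the lock knob beyond 1.2 rad, and block and handles are let go and still (all of step 3 and contact force between the fingers and nest_block below 0.2 N and value of joint lock above 1.2 rad and linear speed of nest_block below 0.02 m/s); the robot touches nothing.
It fails at once if The sprung plate is pressed back more than 11 mm (bottomed) (value of joint pad above 0.011 m).
It fails at once if A bystander (flat plate, roll or jar) is moved more than 30 mm (distance of any of spare_plate, tape_roll, oil_jar from where it was at the start of the episode above 0.03 m).
It also fails if it takes over 72 s, if anything falls off the work surface, if the arm or the gripper's body presses on something with over 40 N, if the wrist force passes 120 N, or if a joint passes its speed limit or range.

## Robot

A 6-joint arm with a two-finger parallel gripper is mounted at the origin on the work surface. World frame = base frame: x ahead of the robot, y to its left, z up, the work surface at z = 0. Lengths are in mm, angles in rad, forces in N, time in s.
With the tool pointing down it reaches from about 350 to 875 mm from the base axis. Payload 4.2 kg.
Tool frame: the origin (TCP) lies midway between the tips of the shut fingers; the grasp point (between the pads) lies 19 mm behind it; y points along the fingers, x is the direction in which the jaws open and shut, and the axes are right-handed (so a half turn about y gives the same grasp; the last joint's range is limited). The gripper opens to 85 mm and grips with 20 to 120 N. Pads are 22 mm wide; open, the fingers measure 114 mm over their backs; the gripper's body (76 mm by 85 mm) begins 54 mm behind the grasp point. The pads swing forward as they close: fully open they stand 13 mm farther back than shut.
Start: joints at [0.259, 0.385, 0.008, 0, -1.194, -0.259], TCP at [624.979, 0.025, 231.312] pointing down, gripper open.
Joint ranges: [-3.14, 3.14], [-1.21, 2.06], [-1.07, 1.41], [-3.16, 2.05], [-2.99, -0.16], [-3.1, 3.1]. Speed limits (rad/s): [2.79, 2.79, 3.14, 3.14, 3.14, 3.14].

## Interface

Orientations are given as a unit quaternion [x, y, z, w].
In Python, from bench import read_state, get_image, job_done gives the robot as it stands.
- The arm moves only by the tool play_rows, never from a script. Its argument "series" is a list of rows, each a list of 7 numbers: the shift along the tool's x, y, z in m, then the turn, a rotation vector about the tool's x, y, z in rad, then the finger opening in m, from 0 to 0.0854. In form: [[x, y, z, wx, wy, wz, claw], ...]. A call has 1 to 10 rows; each row shifts and turns the pose as measured when the row begins, along the tool's axes as they then stand; what a row does not reach is not made up. A row lasts 1/10 s, in which the tool goes at most 50 mm and 8.59 degrees, less where a joint would pass 70% of its speed; a pose out of reach is approached as far as the arm can. A call with a gripper value outside its range is refused whole. The fingers move at their own pace and stop on an object; the grip force is fixed at half the most. Time passes only in rows, so rows that do not move let the fingers close. It gives the time, the measured TCP pose, the force and the opening at its end, in the units of the state.
- read_state(): the state, without advancing time (a new reading comes with each control period).
- get_image(name): name is "scene" or "side" or "wrist"; returns a dict with "color" (400x640x3 uint8, red, green, blue), "intrinsics" (3x3 intrinsics, pixels), "origin" and "orientation" of the camera in the world. Camera axes: x right, y down, z forward; pixel columns grow to the right and rows downward; lengths in mm; the calibration is good to about 2 mm. A picture is of the moment at which its call begins. There is no depth.
- job_done(): hands the job in, once; it reports no verdict.
The state is a dict: "clock": time; "joints": joint angles; "joint_vel": joint speeds; "joint_efforts": joint torques, N m; "position": TCP position; "ee_rot": TCP orientation; "contact_force": force on the tool from outside, world axes, zero at the start; "wrist_torque": the same for the moment, N m; "gripper_width": finger opening in mm.
Only numpy, scipy, OpenCV 4.12 (cv2) and the standard library are available. Lean on these libraries where they do the work, as an engineer would, in place of code of your own. Each camera call takes 0.05 s, during which the arm holds its last target. There are 200 camera calls.

## Working session

There is one attempt and no reset: what is moved stays moved. The work goes in short steps, Python scripts to look and compute and a tool call to move; the robot and the scene stay as the last step left them, time stands still between calls to the robot, and variables do not carry over. Pictures are saved under pics/ and viewed, about 8 in all and at most 12, crops included, and the job is handed in when it is done.

Besides the shell and the picture viewer there is one more tool, called after "Request:" by a JSON object that holds its "op" and its "data", one argument or row to a line. play_rows: Moves the arm, as the interface text tells. Its arguments: {"type":"object","properties":{"series":{"type":"array","items":{"type":"array","items":{"type":"number"}}}},"required":["series"]}

```bash
ls; mkdir -p pics
python3 - <<'E'
from bench import *
import cv2,pickle
s=read_state();print(s)
for n in("scene","side","wrist"):
    d=get_image(n);pickle.dump(d,open(f"pics/{n}0.pkl","wb"))
    cv2.imwrite(f"pics/{n}0.png",d["color"][:,:,::-1]);print(n,d["intrinsics"],d["origin"],d["orientation"])
E
```

```text
pics
{'clock': 0.0, 'joints': array([ 2.58583362e-01,  3.85539315e-01,  6.61679446e-03, -5.09902395e-04,
       -1.19400819e+00, -2.58587796e-01]), 'joint_vel': array([-0.0010445 ,  0.00041999,  0.00028925,  0.00231879,  0.00026787,
        0.00045583]), 'joint_efforts': array([-9.55001960e-04, -3.92286408e+01,  1.88399577e+01,  4.18616563e+00,
       -4.72148502e-03,  8.27910434e-07]), 'position': array([6.24406396e+02, 9.22971746e-03, 2.30226847e+02]), 'ee_rot': array([ 7.04299954e-04, -7.07075379e-01,  7.07137332e-01,  8.40454232e-04]), 'contact_force': array([-0.12537134, -1.01770676,  0.00370994]), 'wrist_torque': array([-0.00697181,  0.03404624,  0.05833327]), 'gripper_width': 85.44760701698662}
scene [[490.80902823   0.         323.75880397]
 [  0.         490.80902823 187.85607304]
 [  0.           0.           1.        ]] [1455.3873743  -460.20399511 1141.74501759] [ 0.78812101  0.47176424 -0.20586977 -0.33752247]
side [[455.27944876   0.         315.60985856]
 [  0.         455.27944876 193.60742425]
 [  0.           0.           1.        ]] [ 200.63073639  833.98669902 1131.38454987] [-0.18581743  0.91522512 -0.35219426  0.06159596]
wrist [[295.28575582   0.         317.46144042]
 [  0.         295.28575582 198.4196266 ]
 [  0.           0.           1.        ]] [623.47586228 -73.34887681 372.7052927 ] [ 4.44460620e-04  9.89257088e-01  1.46180988e-01 -1.15579398e-03]
```

View pics/scene0.png

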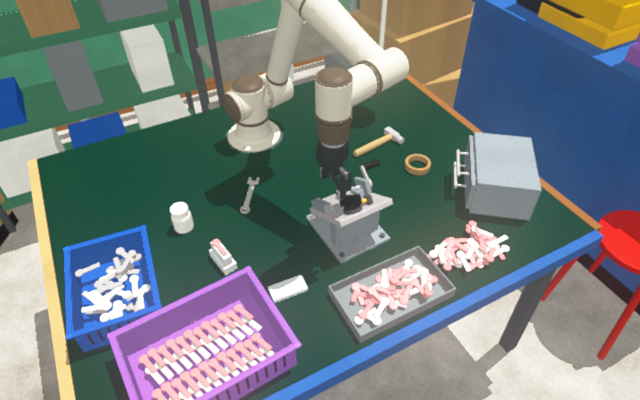

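View pics/side0.png

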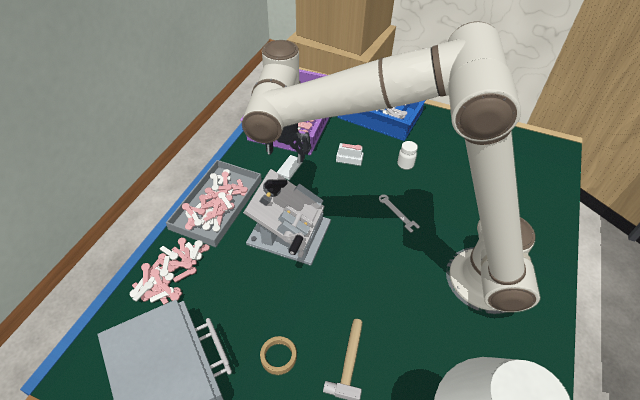

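Scene: block at (222,255), vise around (350,215), spare plate (287,289), jar (180,218), roll (418,164). Side: block (350,153), vise (287,220) with the crank sleeve near (297,243) and the knob near (275,186). I'll zoom in on the vise and block.

```bash
cat > h.py <<'E'
import numpy as np,cv2,pickle
from scipy.spatial.transform import Rotation as R
from scipy.optimize import least_squares
def load(n): return pickle.load(open(f"pics/{n}.pkl","rb"))
def ray(d,u,v):
    r=R.from_quat(d["orientation"]).apply(np.linalg.inv(d["intrinsics"])@[u,v,1.]);return d["origin"],r/np.linalg.norm(r)
def onz(d,u,v,z):
    o,r=ray(d,u,v);return o+r*(z-o[2])/r[2]
def proj(d,P):
    p=R.from_quat(d["orientation"]).inv().apply(np.atleast_2d(P)-d["origin"])@d["intrinsics"].T
    return p[:,:2]/p[:,2:]
def tri(*a):
    A=np.zeros((3,3));b=np.zeros(3);L=[ray(*x) for x in a]
    for o,r in L: M=np.eye(3)-np.outer(r,r);A+=M;b+=M@o
    X=np.linalg.solve(A,b);return X,[np.linalg.norm(np.cross(X-o,r)) for o,r in L]
E
python3 - <<'E'
from h import *
def crop(n,x,y,w,h,k): 
    c=load(n)["color"][y:y+h,x:x+w,::-1];return cv2.resize(c,None,fx=k,fy=k,interpolation=cv2.INTER_CUBIC)
a=np.hstack([crop("scene0",300,150,100,115,4),crop("side0",240,165,100,115,4)])
cv2.imwrite("pics/c1.png",a)
b=np.hstack([crop("scene0",195,225,60,60,6),crop("side0",322,130,60,60,6)])
cv2.imwrite("pics/c2.png",np.vstack([a[:, :720],]) if 0 else b)
E
```

```text
(no output)
```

View pics/c1.png

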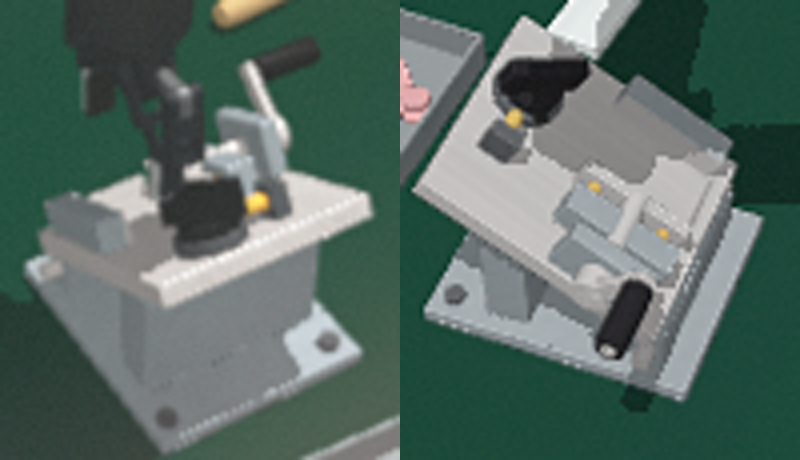

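View pics/c2.png

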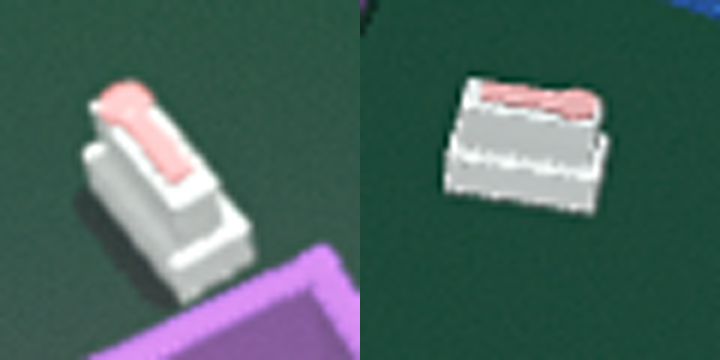

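View pics/wrist0.png

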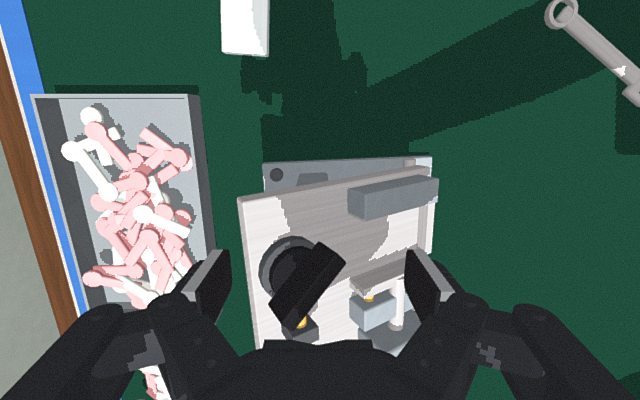

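Run:
```python
from h import *
s,d=load("scene0"),load("side0")
def S(u,v):return(s,300+u/4-.375,150+v/4-.375)
def D(u,v):return(d,240+(u-400)/4-.375,165+v/4-.375)
for n,a,b in [("up+y",(372,193),(415,190)),("up-y",(145,280),(525,15)),("sleeve out",(318,48),(607,352)),("sleeve in",(252,68),(640,284)),
 ]: print(n,*[np.round(q,1) for q in tri(S(*a),D(*b))])
def s2(u,v):return(s,195+u/6-.4,225+v/6-.4)
def d2(u,v):return(d,322+(u-360)/6-.4,130+v/6-.4)
for n,a,b in [("ribtop -x",(212,190),(466,80))]: pass
for n,p,z in [("ribtop near L (s)",(180,208),62),("ribtop near R(s)",(218,182),62),("ribtop far L",(92,105),62),("foot near bottom",(185,302),0),("foot bot R",(255,258),0)]: print(n,onz(*s2(*p),z).round(1))
for n,p,z in [("rib top far l",(472,80),62),("rib top near l",(460,105),62),("near r",(603,120),62),("foot bot l",(445,190),0),("foot bot r",(594,213),0)]: print("side",n,onz(*d2(*p),z).round(1))
```

```text
up+y [671.9 170.3 166.8] [0.6 0.6]
up-y [674.6 -11.2 170.4] [2.6 2.6]
sleeve out [502.6 232.1 150.8] [3.4 3.4]
sleeve in [502.9 174.1 153.6] [1.4 1.4]
ribtop near L (s) [ 569.1 -307.6   62. ]
ribtop near R(s) [ 563.  -286.8   62. ]
ribtop far L [ 489.9 -323.6   62. ]
foot near bottom [ 573. -316.    0.]
foot bot R [ 564.3 -277.4    0. ]
side rib top far l [ 562.9 -314.5   62. ]
side rib top near l [ 561.7 -291.4   62. ]
side near r [ 481.5 -312.7   62. ]
side foot bot l [ 564.4 -283.     0. ]
side foot bot r [ 476.7 -300.1    0. ]
```

```bash
cat > fit.py <<'E'
from h import *
s,d,w=load("scene0"),load("side0"),load("wrist0")
def S(u,v):return(s,300+u/4-.375,150+v/4-.375)
def D(u,v):return(d,240+(u-400)/4-.375,165+v/4-.375)
def W(u,v):return(w,u,v)
def frame(x,y,yaw): return R.from_euler('z',yaw)*R.from_euler('y',-np.pi/6),np.array([x,y,100.])
def f(p,pr=0):
    x,y,yaw,xu,a=p;r,o=frame(x,y,yaw);sx,sz=-50*np.sin(a),20+50*np.cos(a)
    L=[("u+S",(xu,112,0),S(372,193)),("u+D",(xu,112,0),D(415,190)),("u-D",(xu,-62,0),D(525,15)),("u-W",(xu,-62,0),W(238,197)),
     ("slS",(sx,184,sz),S(314,48)),("slD",(sx,184,sz),D(609,350)),("slmS",(sx,157,sz),S(285,58)),("slmD",(sx,157,sz),D(624,318)),
     ("knobW",(105,0,46),W(308,283)),("stop-yW",(-48,-31,12),W(433,178)) ][:9]
    e=[]
    for n,P,c in L:
        q=proj(c[0],r.apply(P)+o)[0]-c[1:]
        if pr: print(n,q.round(1))
        e+=list(q)
    return np.array(e)
b=least_squares(f,[570,55,0.05,120,0.5],loss="soft_l1")
if __name__=="__main__":
    f(b.x,1);print(b.x.round(3))
E
python3 fit.py
```

```text
u+S [-2.7  1. ]
u+D [ 1.2 -2.3]
u-D [-0.8 -0.4]
u-W [0.  0.1]
slS [-1.8  1.2]
slD [-0.8 -0.2]
slmS [-1.7  1.6]
slmD [-0.7 -0.2]
knobW [0.3 5.5]
[5.61668e+02 4.40690e+01 4.80000e-02 1.34146e+02 4.01000e-01]
```

Request:
{"op": "play_rows", "data": {
  "series": [
    [0.03,-0.03,-0.02,0,0,0,0.085],
    [0.03,-0.03,-0.02,0,0,0,0.085],
    [0,0,0,0,0,0,0.085],
    [0,0,0,0,0,0,0.085]
  ]
}}

```text
clock: 0.55
position: [562.2, 40.9, 288.4]
ee_rot: [0.003, -0.707, 0.708, 0.004]
contact_force: [-0.6, -0.2, -0.6]
gripper_width: 85.5
```

```bash
cat >> h.py <<'E'
def snap(n,out):
    from bench import get_image
    d=get_image(n);pickle.dump(d,open(f"pics/{out}.pkl","wb"));cv2.imwrite(f"pics/{out}.png",d["color"][:,:,::-1]);return d
E
python3 -c "
from h import *
d=snap('wrist','wrist1');c=d['color'][50:350,150:500,::-1]
cv2.imwrite('pics/c3.png',cv2.resize(c,None,fx=2,fy=2,interpolation=cv2.INTER_CUBIC))"
```

```text
(no output)
```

View pics/c3.png

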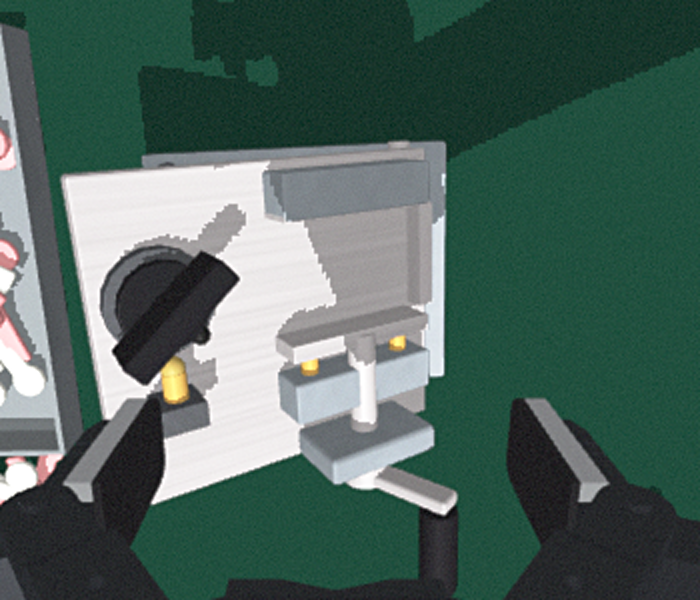

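```bash
cat > fit2.py <<'E'
from h import *
from fit import S,D,frame
w=load("wrist1")
def W(u,v):return(w,150+u/2-.25,50+v/2-.25)
def f(p,pr=0):
    x,y,yaw,xu,a=p;r,o=frame(x,y,yaw);sx,sz=-50*np.sin(a),20+50*np.cos(a)
    L=[("u+S",(xu,112,0),S(372,193)),("u+D",(xu,112,0),D(415,190)),("u-D",(xu,-62,0),D(525,15)),("u-W",(xu,-62,0),W(64,177)),
     ("slS",(sx,184,sz),S(314,48)),("slD",(sx,184,sz),D(609,350)),("slmS",(sx,157,sz),S(285,58)),("slmD",(sx,157,sz),D(624,318)),
     ("slW",(sx,130,sz),W(438,508)),
     ("knobW",(105,0,46),W(177,316)),("stopW",(-48,31,12),W(408,300)),("fjW+",(45,-33,26),W(284,220)),("fjW-",(-45,-33,26),W(428,205)) ]
    e=[]
    for n,P,c in L:
        q=proj(c[0],r.apply(P)+o)[0]-c[1:]
        if pr: print(n,q.round(1))
        e+=list(q)
    return np.array(e)
b=least_squares(f,[562,45,0.05,130,0.4],loss="soft_l1")
if __name__=="__main__":
    f(b.x,1);print(b.x.round(3))
E
python3 fit2.py
```

```text
u+S [-2.3 -0.1]
u+D [ 1.5 -1.4]
u-D [-0.5  0.3]
u-W [-0.2 -0.9]
slS [-1.3 -0. ]
slD [-0.7  0.3]
slmS [-1.2  0.4]
slmD [-0.6  0.4]
slW [-1.1 -0.5]
knobW [1.9 3.2]
stopW [4.5 1.9]
fjW+ [-1.1  1. ]
fjW- [-0.4 -1.8]
[5.57956e+02 4.70080e+01 4.70000e-02 1.35465e+02 3.40000e-01]
```

Request:
{"op": "play_rows", "data": {
  "series": [
    [0.005,0.004,0.043,0,0,0,0.085],
    [0.005,0.004,0.043,0,0,0,0.085],
    [0.005,0.004,0.043,0,0,0,0.085],
    [0.005,0.004,0.043,0,0,0,0.085],
    [0.005,0.004,0.043,0,0,0,0.085],
    [0.005,0.004,0.043,0,0,0,0.085],
    [0.004,0.004,0.043,0,0,0,0.085],
    [0.004,0.004,0.043,0,0,0,0.085]
  ]
}}

```text
clock: 1.4
position: [524.0, -314.4, 247.0]
ee_rot: [-0.009, 0.707, -0.707, -0.006]
contact_force: [1.2, 0.2, 0.8]
gripper_width: 84.8
```

Request:
{"op": "play_rows", "data": {
  "series": [
    [0,0,0,0,0.149,0,0.085],
    [0,0,0,0,0.149,0,0.085],
    [0,0,0,0,0.149,0,0.085],
    [0,0,0,0,0.149,0,0.085],
    [0,0,0,0,0.149,0,0.085],
    [0,0,0,0,0.149,0,0.085],
    [0,0,0,0,0.149,0,0.085],
    [0,0,0,0,0.149,0,0.085],
    [0,0,0,0,0.149,0,0.085],
    [0,0,0,0,0,0,0.085]
  ]
}}

```text
clock: 2.4
position: [517.7, -328.4, 227.0]
ee_rot: [-0.427, -0.543, 0.559, 0.459]
contact_force: [-0.4, -0.2, -0.2]
gripper_width: 85.1
```

```bash
cat >> h.py <<'E'
def go(P,x,y,st=None):
    "move to TCP P, tool x axis x, tool y axis y: shift in tool axes mm, rotvec in tool axes"
    from bench import read_state
    s=st or read_state();q=R.from_quat(s["ee_rot"]);x=np.array(x,float);y=np.array(y,float);y/=np.linalg.norm(y);x-=y*(x@y);x/=np.linalg.norm(x)
    T=R.from_matrix(np.c_[x,y,np.cross(x,y)])
    print("shift",q.inv().apply(np.array(P)-s["position"]).round(1),"rot",(q.inv()*T).as_rotvec().round(3))
E
python3 -c "
from h import *
from bench import read_state
s=read_state();print(s['position'],s['joints'].round(3));print(R.from_quat(s['ee_rot']).as_matrix().round(3))
d=snap('wrist','wrist2');c=d['color']
m=((c.min(2)>110)).astype(np.uint8)
hs=cv2.findContours(m,0,2)[0]
for h in sorted(hs,key=cv2.contourArea)[-5:]: print(cv2.contourArea(h),cv2.boundingRect(h),cv2.minAreaRect(h))
print(proj(d,[525,-302,62]))"
```

```text
[ 517.72301795 -328.41376599  226.9588775 ] [-0.299  0.392  0.005  0.005 -1.235 -1.057]
[[-0.215 -0.05  -0.975]
 [ 0.976  0.01  -0.215]
 [ 0.021 -0.999  0.046]]
2453.0 (216, 313, 131, 44) ((279.5357971191406, 339.26385498046875), (130.0562286376953, 41.309749603271484), 5.663705825805664)
2545.0 (312, 152, 36, 82) ((329.5321960449219, 192.50103759765625), (34.1757698059082, 80.73218536376953), 1.847610354423523)
4245.0 (519, 205, 121, 99) ((581.5753784179688, 261.46575927734375), (90.35576629638672, 119.85014343261719), 20.556047439575195)
6576.5 (580, 232, 60, 168) ((609.5, 315.5), (167.0, 59.0), 90.0)
17431.5 (0, 2, 150, 226) ((67.1340103149414, 115.41368865966797), (138.6436004638672, 231.68173217773438), 10.091057777404785)
[[335.96727077 200.79211892]]
```

View pics/wrist2.png

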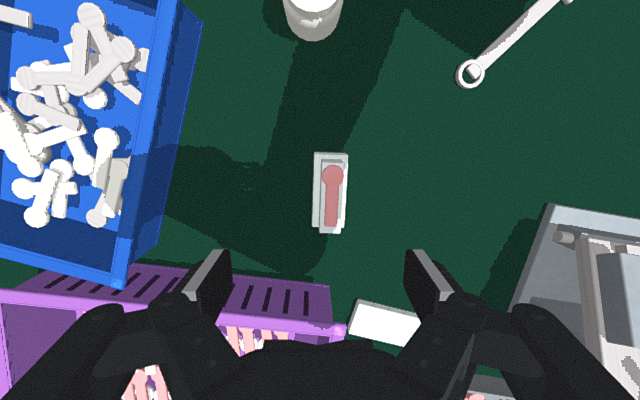

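```bash
python3 -c "
from h import *
d=load('wrist2');c=d['color'].astype(int)[140:245,300:360]
m=((c[...,0]-c[...,1])>30).astype(np.uint8)
h=max(cv2.findContours(m,0,2)[0],key=cv2.contourArea);r=cv2.minAreaRect(h);b=cv2.boxPoints(r)+[300,140];print(r,b)
P=np.array([onz(d,*p,68) for p in b]);print(P.round(1),P.mean(0))
for p in [(320,164),(347,160),(341,231),(320,231)]: print(p,onz(d,*p,62).round(1))
for p in [(313,153),(348,153)]: print(p,onz(d,*p,28).round(1))
for z in (50,100): print('bin',onz(d,330,287,z),'jar',onz(d,312,30,85))
cv2.imwrite('pics/c4.png',cv2.resize(c.astype(np.uint8)[:,:,::-1],None,fx=5.5,fy=5.5,interpolation=cv2.INTER_CUBIC))
"
```

```text
((32.5, 55.5), (61.0, 21.0), 90.0) [[322. 165.]
 [343. 165.]
 [343. 226.]
 [322. 226.]]
[[ 489.4 -325.8   68. ]
 [ 484.8 -304.5   68. ]
 [ 549.7 -288.8   68. ]
 [ 554.4 -311.2   68. ]] [ 519.54112429 -307.57664099   68.        ]
(320, 164) [ 489.5 -327.7   62. ]
(347, 160) [ 479.4 -300.8   62. ]
(341, 231) [ 557.8 -288.5   62. ]
(320, 231) [ 562.6 -311.5   62. ]
(313, 153) [ 482.9 -336.4   28. ]
(348, 153) [ 474.3 -296.7   28. ]
bin [ 635.11693575 -282.54947274   50.        ] jar [ 373.11801912 -361.35508962   85.        ]
bin [ 606.70119489 -292.31825512  100.        ] jar [ 373.11801912 -361.35508962   85.        ]
```

View pics/c4.png

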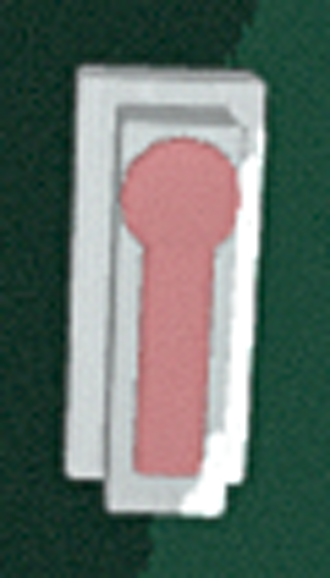

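```bash
python3 -c "
from h import *
d=load('wrist2')
f=lambda u,v,z:onz(d,300+u/5.5-.4,140+v/5.5-.4,z)
P=np.array([f(*p,62) for p in [(119,120),(245,122),(225,515),(104,513)]]);print(P.round(1),P.mean(0))
a=P[2]+P[3]-P[0]-P[1];print(np.linalg.norm(a)/2,np.linalg.norm(P[1]-P[0]),np.linalg.norm(P[2]-P[3]));yaw=np.arctan2(a[1],a[0]);print(yaw)
F=np.array([f(*p,28) for p in [(78,80),(266,80)]]);print(F)
C=P.mean(0);C[2]=90
from fit2 import b
go(C,[-np.sin(yaw),np.cos(yaw),0],[0,0,-1])
"
```

```text
[[ 486.6 -327.    62. ]
 [ 481.8 -303.3   62. ]
 [ 560.5 -288.4   62. ]
 [ 565.1 -312.6   62. ]] [ 523.51097925 -307.82879621   62.        ]
79.94956455905404 24.162636800122453 24.65222061640471
0.18388931101217015
[[ 483.98919727 -335.23329032   28.        ]
 [ 475.56086314 -296.40867782   28.        ]]
shift [ 15.8 136.5 -16.6] rot [-0.047  0.035  0.021]
```

Request:
{"op": "play_rows", "data": {
  "series": [
    [0.004,0.034,-0.004,-0.047,0.035,0.021,0.085],
    [0.004,0.034,-0.004,0,0,0,0.085],
    [0.004,0.034,-0.004,0,0,0,0.085],
    [0.004,0.034,-0.004,0,0,0,0.085],
    [0,0,0,0,0,0,0.085],
    [0,0,0,0,0,0,0.085]
  ]
}}

```text
clock: 3.05
position: [529.8, -312.0, 85.9]
ee_rot: [-0.449, -0.547, 0.547, 0.447]
contact_force: [-0.3, 0.4, 1.0]
gripper_width: 84.9
```

```bash
python3 -c "
from h import *
from bench import read_state
print(read_state()['position'])
y=.184;go([523.5,-307.8,32],[-np.sin(y),np.cos(y),0],[0,0,-1])
"
```

```text
[ 529.79616301 -312.04562137   85.89267809]
shift [ 5.6 53.9  5.4] rot [ 0.002  0.014 -0.003]
```

Request:
{"op": "play_rows", "data": {
  "series": [
    [0.0056,0.02,0.0054,0,0.014,0,0.085],
    [0,0.02,0,0,0,0,0.085],
    [0,0.011,0,0,0,0,0.085],
    [0,0,0,0,0,0,0.085],
    [0,0,0,0,0,0,0.085]
  ]
}}

```text
clock: 3.55
position: [529.4, -311.6, 42.4]
ee_rot: [0.457, 0.546, -0.544, -0.444]
contact_force: [0.1, -0.8, 0.8]
gripper_width: 85.3
```

```bash
python3 -c "
from h import *
from bench import read_state
print(read_state()['position'])
y=.184;go([523.5,-307.8,34],[-np.sin(y),np.cos(y),0],[0,0,-1])
"
```

```text
[ 529.35323482 -311.6336511    42.44156761]
shift [5.  8.3 5.2] rot [ 0.015  0.005 -0.012]
```

Request:
{"op": "play_rows", "data": {
  "series": [
    [0.005,0.008,0.005,0.015,0,-0.01,0.085],
    [0.003,0.003,0.003,0,0,0,0.085],
    [0,0,0,0,0,0,0.085]
  ]
}}

```text
clock: 3.85
position: [521.1, -305.6, 33.4]
ee_rot: [-0.452, -0.545, 0.545, 0.449]
contact_force: [-0.9, 0.4, 0.7]
gripper_width: 85.0
```

```bash
python3 -c "
from h import *
from bench import read_state
print(read_state()['position'])
y=.184;go([523.5,-307.8,34],[-np.sin(y),np.cos(y),0],[0,0,-1])
"
```

```text
[ 521.06000632 -305.63141818   33.3786356 ]
shift [-2.6 -0.6 -2. ] rot [ 0.003  0.005 -0.004]
```

Good. Close and let the grip settle, then lift a little.

Request:
{"op": "play_rows", "data": {
  "series": [
    [0,0,0,0,0,0,0.01],
    [0,0,0,0,0,0,0.01],
    [0,0,0,0,0,0,0.01],
    [0,0,0,0,0,0,0.01],
    [0,0,0,0,0,0,0.01],
    [0,0,0,0,0,0,0.01],
    [0,0,0,0,0,0,0.01],
    [0,0,0,0,0,0,0.01]
  ]
}}

```text
clock: 4.65
position: [522.0, -306.2, 34.5]
ee_rot: [0.453, 0.545, -0.545, -0.448]
contact_force: [0.8, -0.2, 0.4]
gripper_width: 23.3
```

```bash
python3 -c "
from bench import read_state
s=read_state();print(s['position'],s['gripper_width'],s['contact_force'],s['ee_rot'])
"
```

```text
[ 522.00391345 -306.23985573   34.4840346 ] 23.309222473415655 [ 0.75291508 -0.21434542  0.40831396] [ 0.4531038   0.5452543  -0.54500389 -0.447622  ]
```

Request:
{"op": "play_rows", "data": {
  "series": [
    [0,-0.02,0,0,0,0,0.01],
    [0,-0.04,0,0,0,0,0.01],
    [0,-0.045,0,0,0,0,0.01],
    [0,-0.045,0,0,0,0,0.01],
    [0,-0.045,0,0,0,0,0.01],
    [0,-0.045,0,0,0,0,0.01],
    [0,0,0,0,0,0,0.01]
  ]
}}

```text
clock: 5.35
position: [515.5, -302.2, 272.5]
ee_rot: [-0.445, -0.542, 0.546, 0.458]
contact_force: [0.3, -0.5, -2.5]
gripper_width: 22.8
```

```bash
cat > bed.py <<'E'
from h import *
from fit2 import b
from fit import frame
r,o=frame(*b.x[:3])
def place(x,y,z):
    P=r.apply([x,y,z])+o;go(P,r.apply([0,1,0]),r.apply([0,0,-1]))
def where():
    from bench import read_state
    s=read_state();q=r.inv()*R.from_quat(s["ee_rot"])
    print("t",s["clock"],"TCP in bed",r.inv().apply(s["position"]-o).round(1),"F bed",r.inv().apply(s["contact_force"]).round(1),"w",round(s["gripper_width"],1),"j",s["joints"].round(2))
E
python3 -c "
from bed import *
where();place(3,0,114)"
```

```text
t 5.35 TCP in bed [  35.2 -346.8  178.8] F bed [-1.1 -0.5 -2.3] w 22.8 j [-0.26  0.32  0.02 -0.   -1.29 -1.12]
shift [342.   75.3 -53.5] rot [-0.539  0.133  0.046]
```

Request:
{"op": "play_rows", "data": {
  "series": [
    [0.02,0,0,-0.135,0.033,0.011,0.01],
    [0.04,0,0,-0.135,0.033,0.011,0.01],
    [0.042,0,0,-0.135,0.033,0.011,0.01],
    [0.042,0,0,-0.134,0.033,0.011,0.01],
    [0.042,0,0,0,0,0,0.01],
    [0.042,0,0,0,0,0,0.01],
    [0.042,0,0,0,0,0,0.01],
    [0.04,0,0,0,0,0,0.01],
    [0.025,0,0,0,0,0,0.01],
    [0,0,0,0,0,0,0.01]
  ]
}}

```text
clock: 6.35
position: [473.5, 35.1, 249.8]
ee_rot: [0.595, 0.62, -0.364, -0.359]
contact_force: [-0.2, -0.6, -4.5]
gripper_width: 23.0
```

```bash
python3 -c "
from bed import *
where();place(3,0,114)"
```

```text
t 6.35 TCP in bed [  1.4  -7.9 172.2] F bed [-2.5 -0.6 -3.8] w 23.0 j [ 0.52 -0.13 -0.81  0.48 -0.48 -2.45]
shift [ 7.8 58.2 -3. ] rot [-0.026 -0.018  0.003]
```

Request:
{"op": "play_rows", "data": {
  "series": [
    [0.004,0.02,-0.001,-0.013,-0.009,0,0.01],
    [0.004,0.02,-0.001,-0.013,-0.009,0,0.01],
    [0,0.02,-0.001,0,0,0,0.01],
    [0,0.015,0,0,0,0,0.01],
    [0,0,0,0,0,0,0.01]
  ]
}}

```text
clock: 6.85
position: [505.8, 43.3, 180.6]
ee_rot: [0.593, 0.622, -0.37, -0.352]
contact_force: [0.1, -0.3, -2.7]
gripper_width: 22.7
```

```bash
python3 -c "
from bed import *
where();place(3,0,70)
a=snap('side','side3');b=snap('wrist','wrist3')
k=lambda c,x,y,w,h:cv2.resize(c['color'][y:y+h,x:x+w,::-1],None,fx=4,fy=4,interpolation=cv2.INTER_CUBIC)
cv2.imwrite('pics/c5.png',np.hstack([k(a,235,130,100,140),cv2.resize(b['color'][:,120:520,::-1],(400,400))] if 0 else [k(a,235,130,100,140),cv2.copyMakeBorder(b['color'][:,120:520,::-1],0,160,0,0,0)]))"
```

```text
t 6.85 TCP in bed [-5.  -1.3 96. ] F bed [-1.3 -0.3 -2.3] w 22.7 j [ 0.33  0.03 -0.98  1.01 -0.16 -2.83]
shift [ 1.3 25.7 -8.7] rot [-0.025  0.001 -0.001]
```

View pics/c5.png

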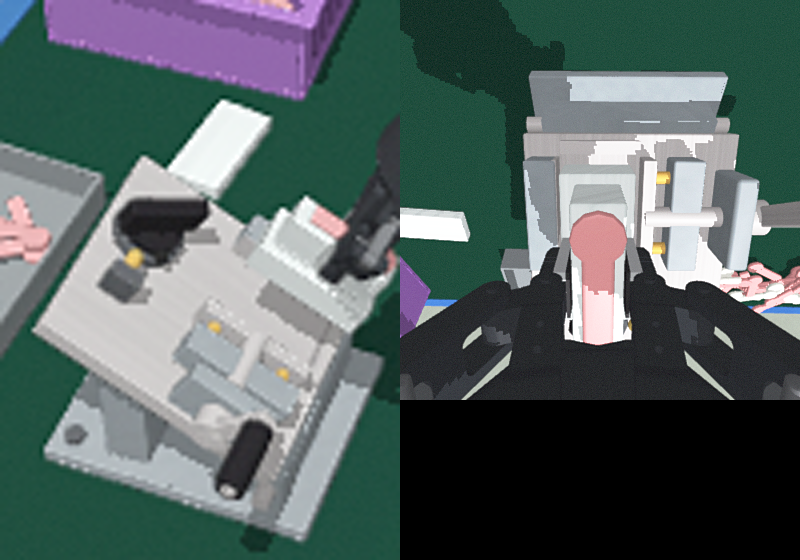

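```bash
cat > kin.py <<'E'
from h import *
data=[([2.58583362e-01,3.85539315e-01,6.61679446e-03,-5.09902395e-04,-1.19400819,-2.58587796e-01],[624.4,0,230.2],[7.04e-4,-.707075,.707137,8.4e-4]),
([-0.299,0.392,0.005,0.005,-1.235,-1.057],[517.72,-328.4,226.96],[-0.427,-0.543,0.559,0.459]),
([-0.26,0.32,0.02,0,-1.29,-1.12],[515.5,-302.2,272.5],[-0.445,-0.542,0.546,0.458]),
([0.52,-0.13,-0.81,0.48,-0.48,-2.45],[473.5,35.1,249.8],[0.595,0.62,-0.364,-0.359]),
([0.33,0.03,-0.98,1.01,-0.16,-2.83],[505.8,43.3,180.6],[0.593,0.622,-0.37,-0.352])]
rz,ry,rx=[(lambda c:lambda a:R.from_euler(c,a))(c) for c in 'zyx']
def fk(k,j,s4=1,s6=1):
    h,x0,e,L1,a,L2,t=k;A=rz(j[0]);B=A*ry(j[1]);C=B*ry(-j[2]);D=C*rx(s4*j[3]);E=D*ry(-j[4])
    p=np.array([0,0,h])+A.apply([x0,e,0])+B.apply([0,0,L1])+C.apply([L2,0,a])+E.apply([t,0,0])
    return p,E*rx(s6*j[5])
M0={}
def cal():
    best=None
    for s4 in(1,-1):
        def f(k):return np.concatenate([fk(k,j,s4)[0]-p for j,p,q in data])
        b=least_squares(f,[300,0,-160,400,0,400,250],loss="soft_l1",f_scale=5)
        if best is None or b.cost<best[0]:best=(b.cost,s4,b.x,f(b.x).reshape(-1,3))
    c,s4,k,e=best
    for s6 in(1,-1):
        T=[fk(k,j,s4,s6)[1].inv()*R.from_quat(q) for j,p,q in data]
        m=R.concatenate(T).mean();d=[(m.inv()*x).magnitude() for x in T]
        if s6==1 or max(d)<best[0]: best=(max(d),s6,m)
    return k,s4,best[1],best[2],e,best[0]
K,S4,S6,MT,ERR,RE=cal()
def fkt(j):
    p,q=fk(K,j,S4,S6);return p,q*MT
LO=np.array([-3.14,-1.21,-1.07,-3.16,-2.99,-3.1])+.0;HI=np.array([3.14,2.06,1.41,2.05,-.16,3.1])
def ik(P,q,seeds):
    out=[]
    for s in seeds:
        f=lambda j:np.r_[(fkt(j)[0]-P)/100,(fkt(j)[1].inv()*q).as_rotvec()]
        b=least_squares(f,np.clip(s,LO+.01,HI-.01),bounds=(LO,HI));out.append((b.cost,b.x,np.linalg.norm(b.fun[3:])))
    return out
E
python3 - <<'E'
from kin import *
print(K.round(1),S4,S6,MT.as_quat().round(3),RE);print(ERR.round(1))
from bed import r,o
rng=np.random.default_rng(0)
def show(n,P,x,y):
    P=r.apply(P)+o;x=r.apply(x);y=r.apply(y);q=R.from_matrix(np.c_[x,y,np.cross(x,y)])
    S=[[.35,0,-.9,1,-.3,-2.8],[.35,0,-.9,-2.2,-.3,0.3]]+[rng.uniform(LO,HI)*[.3,1,1,1,1,1] for _ in range(30)]
    R_=sorted(ik(P,q,S),key=lambda a:a[0]);seen=[]
    for c,j,e in R_:
        if (c<1e-5 or not seen) and all(np.abs(j-k).max()>.1 for k in seen): seen.append(j);print(n,"%.5f"%c,round(e,3),j.round(2))
for h in (114,70,36): show(h,[1,0,h],[0,1,0],[0,0,-1]);show((h,'flip'),[1,0,h],[0,-1,0],[0,0,-1])
E
```

```text
[  26.1  213.4 -158.1  495.    44.8  202.7  216.1] -1 -1 [ 0.499  0.5   -0.5    0.5  ] 0.009456946547651572
[[ -0.1   1.7   5.1]
 [  5.    0.7   5.7]
 [ -3.5   2.4  -9.7]
 [ -0.2   0.6 -14.9]
 [  1.4 -67.5   2. ]]
114 0.00000 0.0 [ 0.51 -0.02 -0.94  0.93 -0.28 -2.89]
(114, 'flip') 0.00000 0.0 [ 0.51 -0.02 -0.94  0.93 -0.28  0.25]
70 0.00000 0.0 [ 0.48  0.11 -1.07  1.95 -0.23  2.37]
(70, 'flip') 0.00000 0.0 [ 0.48  0.11 -1.07  1.96 -0.23 -0.78]
36 0.00332 0.076 [ 0.47  0.21 -1.07  2.05 -0.25  2.25]
(36, 'flip') 0.00343 0.078 [ 0.47  0.21 -1.07  2.05 -0.25 -0.89]
```

```bash
python3 - <<'E'
s=open('kin.py').read()
s=s.replace("A.apply([x0,e,0])","A.apply([x0,0,0])").replace("+E.apply([t,0,0])","+D.apply([0,e,0])+E.apply([t,0,0])")
open('kin.py','w').write(s)
E
cat > show.py <<'E'
from kin import *
from bed import r,o
rng=np.random.default_rng(0)
def show(n,P,x,y,S=[]):
    P=r.apply(P)+o;x=r.apply(x);y=r.apply(y);q=R.from_matrix(np.c_[x,y,np.cross(x,y)])
    S=S+[[.35,0,-.9,1,-.3,-2.8],[.35,0,-.9,-2.2,-.3,0.3]]+[rng.uniform(LO,HI)*[.3,1,1,1,1,1] for _ in range(30)]
    R_=sorted(ik(P,q,S),key=lambda a:a[0]);seen=[]
    for c,j,e in R_:
        if (c<1e-5 or not seen) and all(np.abs(j-k).max()>.1 for k in seen): seen.append(j);print(n,"%.5f"%c,round(e,3),j.round(2))
E
python3 - <<'E'
from show import *
print(K.round(1),S4,S6,MT.as_quat().round(3),RE);print(ERR.round(1))
for h in (180,114,70,36): show(h,[1,0,h],[0,1,0],[0,0,-1]);show((h,'flip'),[1,0,h],[0,-1,0],[0,0,-1])
E
```

```text
[ 148.7    9.8 -160.   561.7    0.9  412.3  288.1] -1 -1 [ 0.499  0.5   -0.5    0.5  ] 0.009456946547651572
[[ 0.1 -0.1 -0.8]
 [ 0.6 -0.2 -0.9]
 [-0.9 -0.2  0.4]
 [-0.1  1.7  2.4]
 [-0.2 -1.1 -0.9]]
180 0.00000 0.0 [ 0.54 -0.15 -0.84  0.55 -0.47 -2.51]
(180, 'flip') 0.00000 0.0 [ 0.54 -0.15 -0.84  0.55 -0.47  0.63]
114 0.00000 0.0 [ 0.36 -0.01 -0.97  0.96 -0.19 -2.8 ]
(114, 'flip') 0.00000 0.0 [ 0.36 -0.01 -0.97  0.96 -0.19  0.34]
70 0.00204 0.063 [ 0.34  0.1  -0.94  0.94 -0.16 -2.77]
(70, 'flip') 0.00211 0.064 [ 0.34  0.1  -0.94  0.94 -0.16  0.38]
36 0.00630 0.111 [ 0.36  0.18 -0.87  0.72 -0.16 -2.58]
(36, 'flip') 0.00640 0.111 [ 0.37  0.18 -0.86  0.71 -0.16  0.57]
```

Run:
```python
from show import *
for ph in (10,20,25,30):
    ph=np.radians(ph);y=np.array([-np.sin(ph),0,-np.cos(ph)])
    for h in (60,1):
        P=np.array([0,0,53+h])+19*y
        show((ph.round(2),h),P,[0,1,0],y)
        show((ph.round(2),h,'flip'),P,[0,-1,0],y)
```

```text
(np.float64(0.17), 60) 0.00000 0.0 [ 0.48  0.08 -0.71  0.31 -0.48 -2.26]
(np.float64(0.17), 60, 'flip') 0.00000 0.0 [ 0.48  0.08 -0.71  0.31 -0.48  0.88]
(np.float64(0.17), 1) 0.00000 0.0 [ 0.43  0.21 -0.75  0.43 -0.31 -2.34]
(np.float64(0.17), 1, 'flip') 0.00000 0.0 [ 0.43  0.21 -0.75  0.43 -0.31  0.8 ]
(np.float64(0.35), 60) 0.00000 0.0 [ 0.45  0.15 -0.52  0.1  -0.75 -2.04]
(np.float64(0.35), 60, 'flip') 0.00000 0.0 [ 0.45  0.15 -0.52  0.1  -0.75  1.1 ]
(np.float64(0.35), 1) 0.00000 0.0 [ 0.42  0.26 -0.52  0.11 -0.62 -2.03]
(np.float64(0.35), 1, 'flip') 0.00000 0.0 [ 0.42  0.26 -0.53  0.11 -0.62  1.11]
(np.float64(0.44), 60) 0.00000 0.0 [ 0.43  0.19 -0.44  0.04 -0.87 -1.98]
(np.float64(0.44), 60, 'flip') 0.00000 0.0 [ 0.43  0.19 -0.44  0.04 -0.86  1.16]
(np.float64(0.44), 1) 0.00000 0.0 [ 0.41  0.3  -0.44  0.05 -0.75 -1.96]
(np.float64(0.44), 1, 'flip') 0.00000 0.0 [ 0.41  0.3  -0.44  0.04 -0.75  1.18]
(np.float64(0.52), 60) 0.00000 0.0 [ 0.41  0.22 -0.37  0.   -0.98 -1.94]
(np.float64(0.52), 60, 'flip') 0.00000 0.0 [ 0.41  0.22 -0.37 -0.   -0.98  1.21]
(np.float64(0.52), 1) 0.00000 0.0 [ 0.39  0.33 -0.37  0.   -0.87 -1.92]
(np.float64(0.52), 1, 'flip') 0.00000 0.0 [ 0.39  0.33 -0.37 -0.   -0.87  1.23]
```

Request:
{"op": "play_rows", "data": {
  "series": [
    [0,-0.03,0,0,0,0,0.01],
    [0,-0.04,0,0,0,0,0.01],
    [0,-0.04,0,0,0,0,0.01],
    [-0.02,0,0,0.14,0,0,0.01],
    [-0.04,0,0,0.14,0,0,0.01],
    [-0.045,0,0,0.14,0,0,0.01],
    [-0.045,0,0,0.12,0,0,0.01],
    [-0.045,0,0,0,0,0,0.01],
    [-0.03,0,0,0,0,0,0.01],
    [0,0,0,0,0,0,0.01]
  ]
}}

```text
clock: 7.95
position: [469.5, -173.3, 283.4]
ee_rot: [0.489, 0.527, -0.502, -0.481]
contact_force: [-0.7, 1.1, -4.9]
gripper_width: 23.0
```

```bash
python3 -c "
from bed import *
where();go([520,-210,60],[0,1,0],[0,0,-1])"
```

```text
t 7.95 TCP in bed [   6.1 -215.9  208.2] F bed [-3.1  1.1 -3.9] w 23.0 j [-0.04  0.12 -0.21 -0.02 -1.21 -1.46]
shift [-43.1 224.2 -40.7] rot [0.033 0.06  0.016]
```

Request:
{"op": "play_rows", "data": {
  "series": [
    [-0.008,0.035,-0.008,0.033,0.06,0.016,0.01],
    [-0.008,0.045,-0.008,0,0,0,0.01],
    [-0.008,0.045,-0.008,0,0,0,0.01],
    [-0.008,0.045,-0.008,0,0,0,0.01],
    [-0.008,0.03,-0.008,0,0,0,0.01],
    [0,0.01,0,0,0,0,0.01],
    [0,0,0,0,0,0,0.01]
  ]
}}

```text
clock: 8.65
position: [520.5, -204.4, 74.8]
ee_rot: [0.503, 0.51, -0.491, -0.496]
contact_force: [0.3, -0.8, -3.4]
gripper_width: 23.3
```

```bash
python3 -c "
from bed import *
where();go([520,-210,36.5],[0,1,0],[0,0,-1])"
```

```text
t 8.65 TCP in bed [ -55.3 -249.4    2.8] F bed [-1.5 -0.8 -3.1] w 23.3 j [-0.09  0.43 -0.36 -0.02 -0.76 -1.46]
shift [-6.  38.2  1.5] rot [0.026 0.001 0.012]
```

Request:
{"op": "play_rows", "data": {
  "series": [
    [0,0.015,0,0.026,0,0.012,0.01],
    [0,0.015,0,0.01,0,0,0.01],
    [0,0.006,0,0,0,0,0.01],
    [0,0.003,0,0,0,0,0.01],
    [0,0,0,0,0,0,0.01]
  ]
}}

```text
clock: 9.15
position: [524.6, -202.2, 38.4]
ee_rot: [-0.499, -0.5, 0.502, 0.499]
contact_force: [0.4, 0.1, -3.4]
gripper_width: 23.3
```

```bash
python3 -c "
from bed import *
where();go([520,-205,34.5],[0,1,0],[0,0,-1])"
```

```text
t 9.15 TCP in bed [ -69.9 -247.4  -30.8] F bed [-1.4  0.  -3.2] w 23.3 j [-0.08  0.49 -0.38  0.   -0.7  -1.49]
shift [-2.7  3.9  4.6] rot [-0.002  0.004 -0.002]
```

Request:
{"op": "play_rows", "data": {
  "series": [
    [0,0.003,0,0,0,0,0.01],
    [0,0.001,0,0,0,0,0.01],
    [0,0.001,0,0,0,0,0.01]
  ]
}}

```text
clock: 9.45
position: [525.4, -202.6, 34.5]
ee_rot: [-0.5, -0.501, 0.501, 0.498]
contact_force: [-1.7, -0.2, 1.3]
gripper_width: 22.9
```

```bash
python3 -c "
from bed import *
where();go([520,-205,34.5],[0,1,0],[0,0,-1])"
```

```text
t 9.45 TCP in bed [ -71.2 -247.8  -34.6] F bed [-0.8 -0.1  2. ] w 22.9 j [-0.08  0.5  -0.38  0.   -0.69 -1.49]
shift [-2.4 -0.   5.4] rot [ 0.001  0.004 -0.002]
```

Request:
{"op": "play_rows", "data": {
  "series": [
    [0,0,0,0,0,0,0.085],
    [0,0,0,0,0,0,0.085],
    [0,0,0,0,0,0,0.085],
    [0,0,0,0,0,0,0.085],
    [0,-0.015,0,0.12,0,0,0.085],
    [0,-0.005,0,0.12,0,0,0.085],
    [0,0,0.002,0.11,0,0,0.085],
    [0,0,0,0,0,0,0.085],
    [0,0,0,0,0,0,0.085]
  ]
}}

```text
clock: 10.35
position: [525.4, -203.5, 59.6]
ee_rot: [-0.405, -0.404, 0.582, 0.578]
contact_force: [0.3, -0.6, -0.6]
gripper_width: 85.1
```

```bash
python3 -c "
from bed import *
where();a=np.radians(20);go([520,-202.6,36],[0,1,0],[-np.sin(a),0,-np.cos(a)])
d=snap('wrist','wrist4')
for z in (62,): print(proj(d,[[566.6,-214.6,z],[566.6,-190.6,z],[486.6,-190.6,z],[486.6,-214.6,z]]))"
```

```text
t 10.35 TCP in bed [ -58.6 -248.7  -12.8] F bed [-0.1 -0.6 -0.7] w 85.1 j [-0.07  0.62 -0.13  0.03 -1.18 -1.52]
shift [ 1.  24.  -3.1] rot [-0.004  0.003 -0.006]
[[295.00101002 336.78496773]
 [341.44963759 337.06276664]
 [341.36931181 182.95838154]
 [296.3450257  182.78138639]]
```

View pics/wrist4.png

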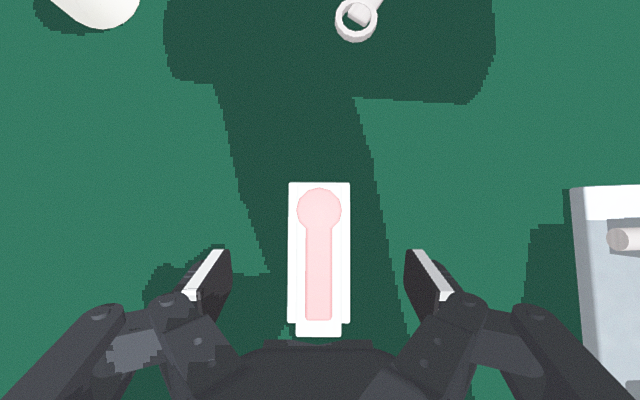

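Request:
{"op": "play_rows", "data": {
  "series": [
    [0.001,0.012,-0.002,0,0,0,0.085],
    [0,0.009,-0.001,0,0,0,0.085],
    [0,0.003,0,0,0,0,0.085],
    [0,0.001,0,0,0,0,0.085]
  ]
}}

```text
clock: 10.8
position: [516.0, -202.4, 33.8]
ee_rot: [-0.405, -0.404, 0.582, 0.578]
contact_force: [0.7, 0.2, -1.0]
gripper_width: 84.8
```

```bash
python3 -c "
from bed import *
where();a=np.radians(20);go([520,-202.6,36],[0,1,0],[-np.sin(a),0,-np.cos(a)])"
```

```text
t 10.8 TCP in bed [ -79.6 -247.2  -30.5] F bed [ 0.1  0.1 -1.2] w 84.8 j [-0.07  0.64 -0.17  0.03 -1.11 -1.52]
shift [-0.2 -3.5 -2.9] rot [-0.003  0.002 -0.005]
```

Request:
{"op": "play_rows", "data": {
  "series": [
    [0,-0.0035,-0.003,0,0,0,0.085],
    [0,-0.001,0,0,0,0,0.01],
    [0,0,0,0,0,0,0.01],
    [0,0,0,0,0,0,0.01],
    [0,0,0,0,0,0,0.01],
    [0,0,0,0,0,0,0.01],
    [0,0,0,0,0,0,0.01],
    [0,0,0,0,0,0,0.01],
    [0,0,0,0,0,0,0.01]
  ]
}}

```text
clock: 11.7
position: [521.6, -202.8, 38.2]
ee_rot: [-0.406, -0.405, 0.581, 0.577]
contact_force: [0.5, -0.0, 0.7]
gripper_width: 22.7
```

```bash
python3 -c "
from bed import *
where();a=np.radians(20);go([520,-202.6,36],[0,1,0],[-np.sin(a),0,-np.cos(a)])
from bench import read_state
print(R.from_quat(read_state()['ee_rot']).as_matrix().round(3))"
```

```text
t 11.7 TCP in bed [ -72.7 -247.8  -29.5] F bed [ 0.8 -0.   0.4] w 22.7 j [-0.07  0.64 -0.16  0.03 -1.13 -1.52]
shift [0.2 2.6 0.7] rot [-0.     0.002 -0.005]
[[-0.004 -0.342 -0.94 ]
 [ 1.    -0.005 -0.002]
 [-0.004 -0.94   0.342]]
```

Request:
{"op": "play_rows", "data": {
  "series": [
    [0,-0.02,0,0,0,0,0.01],
    [0,-0.04,0.01,0,0,0,0.01],
    [0,-0.045,0.01,0,0,0,0.01],
    [0,-0.045,0.01,0,0,0,0.01],
    [0,-0.045,0.01,0,0,0,0.01],
    [0,-0.045,0.01,0,0,0,0.01],
    [0,0,0,0,0,0,0.01]
  ]
}}

```text
clock: 12.4
position: [555.4, -200.1, 280.1]
ee_rot: [-0.401, -0.402, 0.581, 0.583]
contact_force: [0.8, -0.4, -2.8]
gripper_width: 22.7
```

```bash
cat >> bed.py <<'E'
A20=np.radians(20)
def blk(x,y,z):
    P=r.apply([x-5,y,z+38.2])+o;go(P,r.apply([0,1,0]),r.apply([-np.sin(A20),0,-np.cos(A20)]))
def where2():
    where()
    from bench import read_state
    s=read_state();q=r.inv()*R.from_quat(s["ee_rot"])*R.from_euler('x',-A20)
    print("block in bed",(r.inv().apply(s["position"]-o)+[5,0,-38.2]).round(1),"\n",q.as_matrix().round(3)[:,:2].T)
E
python3 -c "
from bed import *
where2();blk(2,0,70)"
```

```text
t 12.4 TCP in bed [  77.7 -246.7  163.1] F bed [-0.8 -0.4 -2.8] w 22.7 j [-0.06  0.48  0.23  0.02 -1.68 -1.51]
block in bed [  82.7 -246.7  124.9] 
 [[ 0.043  0.999 -0.021]
 [-0.512  0.004 -0.859]]
shift [244.1 102.2  19.2] rot [-0.537 -0.048  0.008]
```

Request:
{"op": "play_rows", "data": {
  "series": [
    [0.02,0,0.01,-0.135,-0.012,0,0.01],
    [0.04,0,0.01,-0.135,-0.012,0,0.01],
    [0.042,0,0.01,-0.135,-0.012,0,0.01],
    [0.042,0,0.01,-0.134,-0.012,0,0.01],
    [0.042,0,0,0,0,0,0.01],
    [0.03,0,0,0,0,0,0.01],
    [0.02,0,0,0,0,0,0.01],
    [0,0,0,0,0,0,0.01]
  ]
}}

```text
clock: 13.2
position: [496.2, 41.0, 262.3]
ee_rot: [0.521, 0.55, -0.466, -0.456]
contact_force: [0.6, -0.7, -3.1]
gripper_width: 22.7
```

```bash
python3 -c "
from bed import *
where2();blk(2,0,40)"
```

```text
t 13.2 TCP in bed [ 27.4  -3.  171.5] F bed [-1.  -0.7 -2.9] w 22.7 j [ 0.44  0.07 -0.36  0.05 -1.   -1.99]
block in bed [ 32.4  -3.  133.3] 
 [[ 0.014  1.     0.011]
 [-0.024  0.011 -1.   ]]
shift [ 1.6 98.  -5.7] rot [-0.024 -0.01   0.015]
```

Request:
{"op": "play_rows", "data": {
  "series": [
    [0.001,0.03,-0.002,-0.024,-0.01,0.015,0.01],
    [0,0.03,-0.002,0,0,0,0.01],
    [0,0.025,-0.001,0,0,0,0.01],
    [0,0.01,0,0,0,0,0.01],
    [0,0,0,0,0,0,0.01]
  ]
}}

```text
clock: 13.7
position: [511.7, 40.9, 161.5]
ee_rot: [0.527, 0.551, -0.469, -0.446]
contact_force: [0.5, -0.1, -3.2]
gripper_width: 22.7
```

```bash
python3 -c "
from bed import *
where2();blk(2,0,10)
a=snap('side','side5');b=snap('wrist','wrist5')
k=lambda c,x,y,w,h:cv2.resize(c['color'][y:y+h,x:x+w,::-1],None,fx=4,fy=4,interpolation=cv2.INTER_CUBIC)
cv2.imwrite('pics/c6.png',np.hstack([k(a,240,165,100,100),b['color'][:,120:520,::-1]]))"
```

```text
t 13.7 TCP in bed [-9.5 -3.9 76.5] F bed [-1.2 -0.1 -3. ] w 22.7 j [ 0.43  0.19 -0.51  0.1  -0.72 -2.03]
block in bed [-4.5 -3.9 38.3] 
 [[-0.     1.    -0.003]
 [-0.012 -0.003 -1.   ]]
shift [  4.   24.1 -16.1] rot [-0.012 -0.001 -0.003]
```

View pics/c6.png

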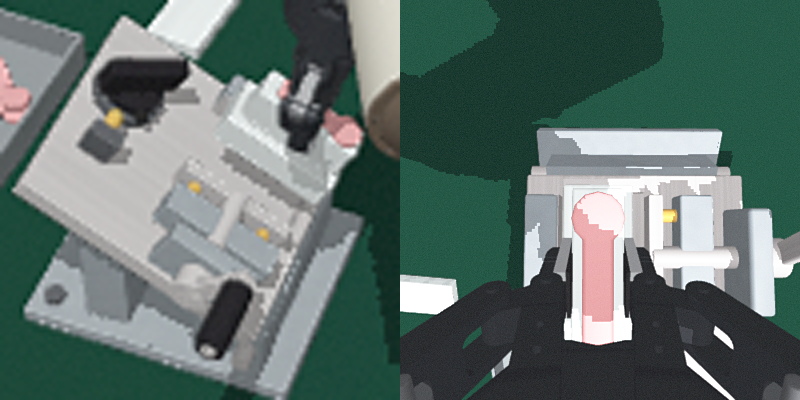

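Request:
{"op": "play_rows", "data": {
  "series": [
    [0.002,0.002,-0.009,-0.012,0,0,0.01],
    [0.002,0.005,-0.009,0,0,0,0.01],
    [0,0.008,-0.001,0,0,0,0.01],
    [0,0.007,0,0,0,0,0.01],
    [0,0,0,0,0,0,0.01]
  ]
}}

```text
clock: 14.3
position: [540.1, 47.8, 148.1]
ee_rot: [0.532, 0.558, -0.461, -0.44]
contact_force: [-0.6, -1.1, -4.3]
gripper_width: 23.0
```

```bash
python3 -c "
from bed import *
where2();blk(4,0,3)"
```

```text
t 14.3 TCP in bed [ 8.6  1.6 50.6] F bed [-2.7 -1.1 -3.4] w 23.0 j [ 0.42  0.24 -0.49  0.11 -0.67 -2.03]
block in bed [13.6  1.6 12.4] 
 [[ 0.001  1.     0.001]
 [ 0.014  0.001 -1.   ]]
shift [-1.6 12.   6. ] rot [ 0.014 -0.001  0.001]
```

Request:
{"op": "play_rows", "data": {
  "series": [
    [-0.001,0.004,0.002,0.007,0,0,0.01],
    [0,0.004,0.002,0,0,0,0.01],
    [0,0.001,0,0,0,0,0.01]
  ]
}}

```text
clock: 14.6
position: [537.2, 46.4, 137.5]
ee_rot: [0.53, 0.556, -0.463, -0.443]
contact_force: [-0.3, -0.4, -3.1]
gripper_width: 23.1
```

```bash
python3 -c "
from bed import *
where2();blk(4,0,1)"
```

```text
t 14.6 TCP in bed [ 0.8  0.4 42.8] F bed [-1.8 -0.3 -2.5] w 23.1 j [ 0.42  0.25 -0.51  0.11 -0.65 -2.03]
block in bed [5.8 0.4 4.6] 
 [[ 0.001  1.     0.001]
 [ 0.006  0.001 -1.   ]]
shift [-0.4  4.   0.5] rot [ 0.006 -0.001  0.001]
```

Request:
{"op": "play_rows", "data": {
  "series": [
    [0,0.002,-0.0005,0,0,0,0.01],
    [0,0.002,-0.0005,0,0,0,0.01]
  ]
}}

```text
clock: 14.8
position: [538.9, 46.5, 133.6]
ee_rot: [0.53, 0.556, -0.463, -0.442]
contact_force: [-0.1, 0.2, -4.3]
gripper_width: 23.2
```

```bash
python3 -c "
from bed import *
where2()"
```

```text
t 14.8 TCP in bed [ 0.3  0.4 38.6] F bed [-2.2  0.2 -3.7] w 23.2 j [ 0.42  0.26 -0.51  0.11 -0.64 -2.03]
block in bed [5.3 0.4 0.4] 
 [[ 0.001  1.     0.001]
 [ 0.006  0.001 -1.   ]]
```

Request:
{"op": "play_rows", "data": {
  "series": [
    [0,0.0015,0.002,0,0,0,0.01],
    [0,0.0015,0.002,0,0,0,0.01]
  ]
}}

```text
clock: 15.0
position: [538.5, 46.7, 133.0]
ee_rot: [0.531, 0.558, -0.462, -0.44]
contact_force: [-1.7, -2.6, 6.9]
gripper_width: 23.1
```

```bash
python3 -c "
from bed import *
where2()"
```

```text
t 15.0 TCP in bed [-0.3  0.6 38.3] F bed [ 1.8 -2.5  6.9] w 23.1 j [ 0.42  0.26 -0.52  0.12 -0.63 -2.03]
block in bed [4.7 0.6 0.1] 
 [[-0.001  1.     0.002]
 [ 0.013  0.002 -1.   ]]
```

Request:
{"op": "play_rows", "data": {
  "series": [
    [0,0.0005,0.003,0,0,0,0.01],
    [0,0.0005,0.003,0,0,0,0.01]
  ]
}}

```text
clock: 15.2
position: [532.5, 46.5, 131.0]
ee_rot: [0.531, 0.558, -0.461, -0.44]
contact_force: [-0.2, 0.1, -4.4]
gripper_width: 22.7
```

```bash
python3 -c "
from bed import *
where2()"
```

```text
t 15.2 TCP in bed [-6.6  0.7 39.6] F bed [-2.3  0.2 -3.7] w 22.7 j [ 0.43  0.25 -0.53  0.12 -0.61 -2.04]
block in bed [-1.6  0.7  1.4] 
 [[-0.     1.     0.002]
 [ 0.014  0.002 -1.   ]]
```

Request:
{"op": "play_rows", "data": {
  "series": [
    [0,0.0015,0.0012,0,0,0,0.01],
    [0,0.001,0.001,0,0,0,0.01],
    [0,0,0,0,0,0,0.01]
  ]
}}

```text
clock: 15.5
position: [530.2, 46.3, 128.4]
ee_rot: [0.531, 0.558, -0.461, -0.44]
contact_force: [0.0, -0.5, -1.6]
gripper_width: 22.9
```

```bash
python3 -c "
from bed import *
where2()"
```

```text
t 15.5 TCP in bed [-9.9  0.6 38.4] F bed [-0.8 -0.5 -1.4] w 22.9 j [ 0.43  0.25 -0.54  0.12 -0.6  -2.05]
block in bed [-4.9  0.6  0.2] 
 [[-0.001  1.     0.002]
 [ 0.014  0.002 -1.   ]]
```

Request:
{"op": "play_rows", "data": {
  "series": [
    [0,0.0008,0.002,0,0,0,0.01],
    [0,0.0005,0.0015,0,0,0,0.01]
  ]
}}

```text
clock: 15.7
position: [529.5, 46.5, 128.3]
ee_rot: [0.532, 0.56, -0.46, -0.438]
contact_force: [3.0, -4.7, 0.9]
gripper_width: 23.0
```

```bash
python3 -c "
from bed import *
where2()"
```

```text
t 15.7 TCP in bed [-10.5   0.9  38.7] F bed [ 2.8 -4.8 -0.6] w 23.0 j [ 0.43  0.25 -0.55  0.13 -0.59 -2.05]
block in bed [-5.5  0.9  0.5] 
 [[-0.002  1.     0.003]
 [ 0.02   0.003 -1.   ]]
```

Request:
{"op": "play_rows", "data": {
  "series": [
    [0,0,0,0,0,0,0.01],
    [0,0,0,0,0,0,0.01],
    [0,0,0,0,0,0,0.01]
  ]
}}

```text
clock: 16.0
position: [529.6, 46.5, 128.3]
ee_rot: [0.532, 0.56, -0.46, -0.438]
contact_force: [0.9, -1.6, 2.0]
gripper_width: 23.1
```

Request:
{"op": "play_rows", "data": {
  "series": [
    [0,0,0,0,0,0,0.06],
    [0,0,0,0,0,0,0.06],
    [0,0,0,0,0,0,0.06],
    [0,0,0,0,0,0,0.06],
    [0,0,0,0,0,0,0.06],
    [0,-0.02,0,0,0,0,0.06],
    [0,-0.03,0,0,0,0,0.06],
    [0,-0.04,0,0,0,0,0.06],
    [0,0,0,0,0,0,0.06]
  ]
}}

```text
clock: 16.9
position: [510.6, 45.9, 217.3]
ee_rot: [0.531, 0.559, -0.461, -0.439]
contact_force: [-0.0, -0.5, 0.5]
gripper_width: 59.9
```

```bash
python3 -c "
from bed import *
where2()
d=snap('wrist','wrist6');c=d['color'].astype(int)
P=r.apply([[x,y,28] for x,y in [(-48,-20),(-48,20),(42,20),(42,-20)]]+[] )+o
print(proj(d,P).round(1))
m=((c[...,0]-c[...,1])>25).astype(np.uint8);h=max(cv2.findContours(m,0,2)[0],key=cv2.contourArea);print(cv2.minAreaRect(h))
go(r.apply([-20,157,100])+o,[-1,0,0],[0,0,-1])
"
```

```text
t 16.9 TCP in bed [ 17.7   1.1 125.3] F bed [ 0.2 -0.5  0.5] w 59.9 j [ 0.45  0.11 -0.45  0.1  -0.83 -2.03]
block in bed [22.7  1.1 87.1] 
 [[-0.002  1.     0.003]
 [ 0.015  0.003 -1.   ]]
[[292.8 162.8]
 [338.5 162.9]
 [338.7 266.7]
 [292.2 266.7]]
((59.49999237060547, 316.0), (118.99998474121094, 165.99996948242188), 0.0)
shift [156.2  33.9  24.8] rot [ 0.148 -1.517 -0.14 ]
```

View pics/wrist6.png

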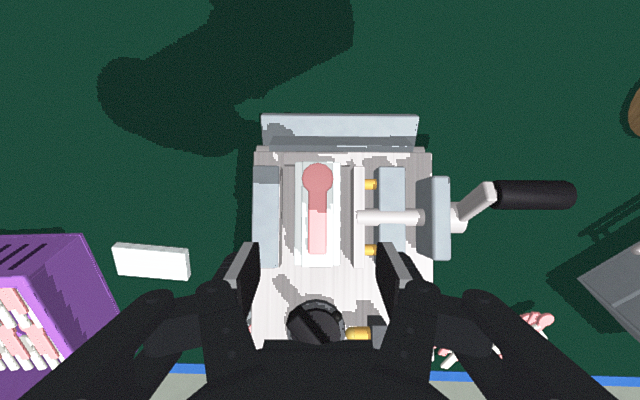

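Run:
```python
from show import *
from fit2 import b
d=load('wrist6');c=d['color'].astype(int)
m=(c.max(2)<60).astype(np.uint8);m[:,:480]=0;m[:, 600:]=0;m[:165]=0;m[225:]=0
h=max(cv2.findContours(m,0,2)[0],key=cv2.contourArea);print(cv2.minAreaRect(h),cv2.boundingRect(h))
a=b.x[4];cr=lambda a,y:r.apply([-50*np.sin(a),y,20+50*np.cos(a)])+o
print("pred",proj(d,[cr(a,130),cr(a,157),cr(a,184)]).round(1),"grip",cr(a,157))
q=R.from_matrix(np.c_[[-1,0,0],[0,0,-1],[0,-1,0]])
x=r.apply([-1,0,0]);x[2]=0;x/=np.linalg.norm(x);y=[0,0,-1];q=R.from_matrix(np.c_[x,y,np.cross(x,y)])
s=[.7,.2,-.2,0,-1.2,-.4]
for a in np.arange(0,6.3,.79):
    res=ik(cr(a,169)-[0,0,17],q,[s])[0];print(round(a,2),(cr(a,169)-[0,0,17]).round(0),"%.5f"%res[0],res[1].round(2))
```

```text
((533.0, 194.5), (29.0, 88.0), 90.0) (489, 180, 89, 30)
pred [[491.5 196.8]
 [528.  196.8]
 [564.4 196.9]] grip [502.57420238 201.55889339 149.81536064]
0.0 [515. 214. 144.] 0.00000 [ 0.69  0.35 -0.29  0.   -0.93 -0.64]
0.79 [492. 213. 113.] 0.00000 [ 0.71  0.35 -0.38  0.   -0.84 -0.67]
1.58 [497. 213.  75.] 0.00000 [ 0.71  0.41 -0.41  0.   -0.75 -0.66]
2.37 [528. 215.  52.] 0.00000 [ 0.67  0.48 -0.36  0.   -0.73 -0.63]
3.16 [566. 217.  57.] 0.00000 [ 0.63  0.52 -0.26  0.   -0.79 -0.59]
3.95 [588. 218.  88.] 0.00000 [ 0.61  0.52 -0.17  0.   -0.88 -0.57]
4.74 [583. 217. 127.] 0.00000 [ 0.62  0.47 -0.14  0.   -0.96 -0.57]
5.53 [551. 216. 149.] 0.00000 [ 0.65  0.4  -0.19  0.   -0.98 -0.6 ]
```

Request:
{"op": "play_rows", "data": {
  "series": [
    [0.02,-0.02,0,0.07,0,-0.07,0.085],
    [0.04,-0.02,0,0.07,0,-0.07,0.085],
    [0.045,0,0,0,0,0,0.085],
    [0.04,0,0,0,0,0,0.085],
    [0.015,0,0,0,-0.14,0,0.085],
    [0,0,0,0,-0.149,0,0.085],
    [0,0,0,0,-0.149,0,0.085],
    [0,0,0,0,-0.149,0,0.085],
    [0,0,0,0,-0.149,0,0.085],
    [0,0,0,0,-0.149,0,0.085]
  ]
}}

```text
clock: 17.95
position: [485.1, 206.9, 256.5]
ee_rot: [0.202, 0.719, -0.625, -0.229]
contact_force: [0.0, 0.7, -0.1]
gripper_width: 85.1
```

```bash
cat >> bed.py <<'E'
CX=r.apply([-1,0,0]);CX[2]=0
cr=lambda a,y=171:r.apply([-50*np.sin(a),y,20+50*np.cos(a)])+o
def crank(dz=0,a=b.x[4]):
    go(cr(a)+[0,0,dz-17],CX,[0,0,-1])
E
python3 -c "
from bed import *
where();crank(60)"
```

```text
t 17.95 TCP in bed [ 21.7 163.1 168.1] F bed [-0.   0.7 -0.1] w 85.1 j [ 0.65  0.17 -0.18 -0.12 -1.13 -1.22]
shift [-13.6  64.3  -9.5] rot [ 0.136 -0.667  0.037]
```

Request:
{"op": "play_rows", "data": {
  "series": [
    [0,0,0,0.03,-0.14,0.01,0.085],
    [0,0,0,0.03,-0.14,0.01,0.085],
    [0,0,0,0.03,-0.14,0.01,0.085],
    [0,0,0,0.03,-0.14,0,0.085],
    [0,0,0,0.01,-0.1,0,0.085],
    [0,0,0,0,0,0,0.085]
  ]
}}

```text
clock: 18.55
position: [482.5, 205.2, 247.1]
ee_rot: [0.031, -0.704, 0.71, -0.016]
contact_force: [-0.5, -0.1, -0.6]
gripper_width: 84.9
```

```bash
python3 -c "
from bed import *
where();crank(40)"
```

```text
t 18.55 TCP in bed [ 14.7 161.6 161.3] F bed [-0.7 -0.1 -0.3] w 84.9 j [ 0.71  0.21 -0.19 -0.01 -1.19 -0.64]
shift [-21.7  73.7  -9.6] rot [-0.008  0.019  0.022]
```

Request:
{"op": "play_rows", "data": {
  "series": [
    [-0.007,0.025,-0.004,-0.008,0.019,0.022,0.085],
    [-0.007,0.025,-0.004,0,0,0,0.085],
    [-0.006,0.02,-0.002,0,0,0,0.085],
    [0,0,0,0,0,0,0.085],
    [0,0,0,0,0,0,0.085]
  ]
}}

```text
clock: 19.05
position: [501.2, 215.5, 172.0]
ee_rot: [0.013, -0.707, 0.707, -0.011]
contact_force: [-0.2, -1.0, -0.3]
gripper_width: 85.0
```

```bash
python3 -c "
from bed import *
where();crank(0)
d=snap('wrist','wrist7');c=d['color'].astype(int)
print(proj(d,[cr(b.x[4],130),cr(b.x[4],184)]).round(1))
m=(c.max(2)<60).astype(np.uint8)
for h in cv2.findContours(m,0,2)[0]:
    if cv2.contourArea(h)>400: print(cv2.minAreaRect(h),cv2.boundingRect(h))
"
```

```text
t 19.05 TCP in bed [ -6.2 171.   86.7] F bed [-0.4 -1.  -0.1] w 85.0 j [ 0.7   0.3  -0.27 -0.   -1.   -0.67]
shift [-0.9 39.2 -0. ] rot [-0.    -0.013  0.003]
[[312.8 168.9]
 [314.3 255.1]]
((319.5, 313.0), (172.0, 639.0), 90.0) (0, 227, 640, 173)
((60.323448181152344, 229.9311981201172), (68.82963562011719, 31.690217971801758), 66.29735565185547) (47, 196, 40, 63)
((315.5, 215.5), (95.0, 37.0), 90.0) (297, 168, 38, 96)
((460.0, 102.0), (204.0, 262.0), 90.0) (329, 0, 263, 205)
```

Request:
{"op": "play_rows", "data": {
  "series": [
    [-0.001,0.018,0,0,-0.013,0,0.085],
    [0,0.015,0,0,0,0,0.085],
    [0,0.004,0,0,0,0,0.085],
    [0,0,0,0,0,0,0.085]
  ]
}}

```text
clock: 19.5
position: [503.8, 216.7, 139.2]
ee_rot: [-0.015, 0.709, -0.705, 0.018]
contact_force: [-0.5, 0.2, -0.2]
gripper_width: 84.6
```

```bash
python3 -c "
from bed import *
where();crank(0)
"
```

```text
t 19.5 TCP in bed [-20.3 172.1  56.9] F bed [-0.5  0.2  0. ] w 84.6 j [ 0.7   0.34 -0.31 -0.   -0.91 -0.65]
shift [2.  6.3 1.1] rot [ 0.005 -0.001 -0.005]
```

Request:
{"op": "play_rows", "data": {
  "series": [
    [0.001,0.005,0.001,0,0,0,0.085],
    [0.001,0.001,0,0,0,0,0.012],
    [0,0,0,0,0,0,0.012],
    [0,0,0,0,0,0,0.012],
    [0,0,0,0,0,0,0.012],
    [0,0,0,0,0,0,0.012],
    [0,0,0,0,0,0,0.012],
    [0,0,0,0,0,0,0.012],
    [0,0,0,0,0,0,0.012]
  ]
}}

```text
clock: 20.4
position: [502.5, 216.6, 136.5]
ee_rot: [-0.013, 0.71, -0.704, 0.019]
contact_force: [-1.6, 1.0, -0.2]
gripper_width: 19.9
```

```bash
cat >> bed.py <<'E'
def chunk(da,n=10,a_ref=0):
    """rows following the circle from the measured crank angle"""
    from bench import read_state
    s=read_state();q=R.from_quat(s["ee_rot"]);p=r.inv().apply(s["position"]+[0,0,17]-o)
    a=np.arctan2(-p[0],p[2]-20);a+=2*np.pi*round((a_ref-a)/2/np.pi)
    print("a",round(a,3),"rad",round(np.hypot(p[0],p[2]-20),1),"y",p[1].round(1),"F",s["contact_force"].round(1),"w",round(s["gripper_width"],1),"t",s["clock"])
    for i in range(n):
        d=cr(a+da*(i+1))-cr(a+da*i);print((q.inv().apply(d)/1000).round(4).tolist())
E
python3 -c "
from bed import *
chunk(.2,5)
"
```

```text
a 0.279 rad 52.0 y 172.0 F [-1.6  1.  -0.2] w 19.9 t 20.4
[0.0063, 0.0078, 0.0001]
[0.0046, 0.0089, 0.0001]
[0.0027, 0.0096, 0.0001]
[0.0008, 0.01, 0.0001]
[-0.0012, 0.0099, 0.0001]
```

Request:
{"op": "play_rows", "data": {
  "series": [
    [0.006,0.008,0,0,0,0,0.012],
    [0.0046,0.009,0,0,0,0,0.012],
    [0.0027,0.0096,0,0,0,0,0.012],
    [0.0008,0.01,0,0,0,0,0.012]
  ]
}}

```text
clock: 20.8
position: [491.0, 216.1, 100.5]
ee_rot: [-0.011, 0.71, -0.703, 0.023]
contact_force: [4.4, -4.3, 2.4]
gripper_width: 20.0
```

```bash
python3 -c "
from bed import *
chunk(.25,8,1)
"
```

```text
a 1.044 rad 48.9 y 172.1 F [ 4.4 -4.3  2.4] w 20.0 t 20.8
[-0.0013, 0.0124, 0.0001]
[-0.0043, 0.0117, 0.0001]
[-0.0071, 0.0102, 0.0001]
[-0.0094, 0.0082, 0.0001]
[-0.0111, 0.0056, 0.0001]
[-0.0122, 0.0027, 0.0]
[-0.0125, -0.0004, -0.0]
[-0.012, -0.0035, -0.0]
```

Request:
{"op": "play_rows", "data": {
  "series": [
    [-0.0013,0.0124,0,0,0,0,0.012],
    [-0.0043,0.0117,0,0,0,0,0.012],
    [-0.0071,0.0102,0,0,0,0,0.012],
    [-0.0094,0.0082,0,0,0,0,0.012],
    [-0.0111,0.0056,0,0,0,0,0.012],
    [-0.0122,0.0027,0,0,0,0,0.012]
  ]
}}

```text
clock: 21.4
position: [546.6, 218.3, 53.6]
ee_rot: [-0.008, 0.71, -0.704, 0.03]
contact_force: [-6.3, -3.9, 26.0]
gripper_width: 19.8
```

```bash
python3 -c "
from bed import *
chunk(.25,10,2.5);where()
crank(0,2.5)
"
```

```text
a 2.763 rad 47.2 y 171.6 F [-6.3 -3.9 26. ] w 19.8 t 21.4
[-0.0121, -0.0029, 0.0001]
[-0.011, -0.0058, 0.0]
[-0.0092, -0.0084, -0.0]
[-0.0069, -0.0104, -0.0]
[-0.0041, -0.0118, -0.0001]
[-0.001, -0.0124, -0.0001]
[0.0021, -0.0123, -0.0001]
[0.005, -0.0114, -0.0001]
[0.0077, -0.0098, -0.0001]
[0.0099, -0.0076, -0.0001]
t 21.4 TCP in bed [-26.  171.6 -38.6] F bed [ 7.4 -3.6 25.7] w 19.8 j [ 0.66  0.49 -0.33  0.02 -0.72 -0.62]
shift [12.8  2.5  0.5] rot [ 0.008  0.006 -0.032]
```

Request:
{"op": "play_rows", "data": {
  "series": [
    [-0.0121,-0.0035,0,0,0,-0.01,0.012],
    [-0.011,-0.006,0,0,0,-0.01,0.012],
    [-0.0092,-0.0084,0,0,0,0,0.012],
    [-0.0069,-0.0104,0,0,0,0,0.012],
    [-0.0041,-0.0118,0,0,0,0,0.012],
    [-0.001,-0.0124,0,0,0,0,0.012]
  ]
}}

```text
clock: 22.0
position: [589.3, 220.4, 95.1]
ee_rot: [-0.017, 0.709, -0.704, 0.017]
contact_force: [8.6, -2.5, -6.0]
gripper_width: 20.0
```

```bash
sed -i 's/\[0,0,17\]-o/[0,0,14.5]-o/; s/dz-17/dz-14.5/' bed.py; python3 -c "
from bed import *
chunk(.25,10,4.5)
crank(0,4.5)
"
```

```text
a 4.034 rad 50.1 y 171.8 F [ 8.6 -2.5 -6. ] w 20.0 t 22.0
[-0.0004, -0.0125, -0.0001]
[0.0027, -0.0122, -0.0001]
[0.0057, -0.0111, -0.0001]
[0.0082, -0.0094, -0.0001]
[0.0103, -0.007, -0.0001]
[0.0117, -0.0043, -0.0]
[0.0124, -0.0012, -0.0]
[0.0123, 0.0019, 0.0]
[0.0115, 0.0049, 0.0]
[0.0099, 0.0075, 0.0]
shift [  1.9 -23.    0.6] rot [0.007 0.001 0.   ]
```

Request:
{"op": "play_rows", "data": {
  "series": [
    [-0.0004,-0.0125,0,0,0,0,0.012],
    [0.0027,-0.0122,0,0,0,0,0.012],
    [0.0057,-0.0111,0,0,0,0,0.012],
    [0.0082,-0.0094,0,0,0,0,0.012],
    [0.0103,-0.007,0,0,0,0,0.012],
    [0.0117,-0.0043,0,0,0,0,0.012],
    [0.0124,-0.0012,0,0,0,0,0.012]
  ]
}}

```text
clock: 22.7
position: [545.4, 218.5, 154.2]
ee_rot: [-0.012, 0.71, -0.703, 0.023]
contact_force: [5.1, -1.9, 1.8]
gripper_width: 19.8
```

```bash
python3 -c "
from bed import *
chunk(.25,10,5.8)
crank(0,5.8)
"
```

```text
a 5.651 rad 51.7 y 171.9 F [ 5.1 -1.9  1.8] w 19.8 t 22.7
[0.0125, 0.0, -0.0]
[0.0121, 0.0031, 0.0]
[0.0109, 0.006, 0.0]
[0.0091, 0.0085, 0.0001]
[0.0067, 0.0105, 0.0001]
[0.0039, 0.0118, 0.0001]
[0.0009, 0.0124, 0.0001]
[-0.0022, 0.0123, 0.0001]
[-0.0052, 0.0113, 0.0001]
[-0.0078, 0.0097, 0.0001]
shift [7.7 1.3 0.9] rot [ 0.009  0.001 -0.016]
```

Request:
{"op": "play_rows", "data": {
  "series": [
    [0.0125,0.001,0,0,0,-0.008,0.012],
    [0.0121,0.0035,0,0,0,-0.008,0.012],
    [0.0109,0.006,0,0,0,0,0.012],
    [0.0091,0.0085,0,0,0,0,0.012],
    [0.0067,0.0105,0,0,0,0,0.012],
    [0.0039,0.0118,0,0,0,0,0.012],
    [0.0009,0.0124,0,0,0,0,0.012],
    [-0.0022,0.0123,0,0,0,0,0.012]
  ]
}}

```text
clock: 23.5
position: [493.6, 216.3, 86.8]
ee_rot: [-0.013, 0.711, -0.702, 0.026]
contact_force: [7.8, -5.1, 5.1]
gripper_width: 20.0
```

```bash
python3 -c "
from bed import *
chunk(.25,10,7.6)
crank(0,7.6)
"
```

```text
a 7.665 rad 48.9 y 172.1 F [ 7.8 -5.1  5.1] w 20.0 t 23.5
[-0.0053, 0.0113, 0.0002]
[-0.0079, 0.0096, 0.0002]
[-0.0101, 0.0073, 0.0002]
[-0.0116, 0.0046, 0.0001]
[-0.0124, 0.0016, 0.0001]
[-0.0124, -0.0015, 0.0001]
[-0.0116, -0.0045, 0.0]
[-0.0101, -0.0072, -0.0]
[-0.008, -0.0095, -0.0001]
[-0.0054, -0.0112, -0.0001]
shift [ 1.9 -2.8  1.1] rot [ 0.012  0.008 -0.018]
```

Request:
{"op": "play_rows", "data": {
  "series": [
    [-0.0053,0.011,0,0.006,0.004,-0.01,0.012],
    [-0.0079,0.009,0,0.006,0.004,-0.01,0.012],
    [-0.0101,0.007,0,0,0,0,0.012],
    [-0.0116,0.004,0,0,0,0,0.012],
    [-0.0124,0.001,0,0,0,0,0.012],
    [-0.0124,-0.002,0,0,0,0,0.012],
    [-0.0116,-0.005,0,0,0,0,0.012]
  ]
}}

```text
clock: 24.2
position: [553.7, 218.5, 56.6]
ee_rot: [0.025, -0.705, 0.709, -0.007]
contact_force: [-2.2, 2.6, -9.1]
gripper_width: 19.9
```

```bash
python3 -c "
from bed import *
chunk(.25,10,9.5)
crank(0,9.5)
"
```

```text
a 9.192 rad 48.2 y 171.5 F [-2.2  2.6 -9.1] w 19.9 t 24.2
[-0.0113, -0.0053, -0.0]
[-0.0096, -0.008, 0.0]
[-0.0073, -0.0101, 0.0]
[-0.0046, -0.0116, 0.0001]
[-0.0016, -0.0124, 0.0001]
[0.0015, -0.0124, 0.0001]
[0.0045, -0.0116, 0.0001]
[0.0073, -0.0101, 0.0001]
[0.0095, -0.008, 0.0001]
[0.0112, -0.0054, 0.0001]
shift [-14.2  -5.3   0.5] rot [-0.006 -0.003  0.026]
```

Request:
{"op": "play_rows", "data": {
  "series": [
    [-0.0113,-0.0045,0,0,0,0.01,0.012],
    [-0.0096,-0.0075,0,0,0,0.01,0.012],
    [-0.0073,-0.0101,0,0,0,0,0.012],
    [-0.0046,-0.0116,0,0,0,0,0.012],
    [-0.0016,-0.0124,0,0,0,0,0.012],
    [0.0015,-0.0124,0,0,0,0,0.012],
    [0.0045,-0.0116,0,0,0,0,0.012]
  ]
}}

```text
clock: 24.9
position: [588.7, 220.2, 117.1]
ee_rot: [0.016, -0.704, 0.71, -0.017]
contact_force: [5.8, -1.4, -2.7]
gripper_width: 19.9
```

```bash
python3 -c "
from bed import *
chunk(.2,9,10.8)
crank(0,10.8)
"
```

```text
a 10.757 rad 51.0 y 171.5 F [ 5.8 -1.4 -2.7] w 19.9 t 24.9
[0.0037, -0.0093, 0.0001]
[0.0055, -0.0083, 0.0001]
[0.007, -0.0071, 0.0001]
[0.0083, -0.0055, 0.0]
[0.0092, -0.0038, 0.0]
[0.0098, -0.0019, 0.0]
[0.01, 0.0001, 0.0]
[0.0098, 0.0021, -0.0]
[0.0091, 0.004, -0.0]
shift [ 1.6 -1.8  0.5] rot [-0.008 -0.001 -0.001]
```

Request:
{"op": "play_rows", "data": {
  "series": [
    [0.0037,-0.0093,0,0,0,0,0.012],
    [0.0055,-0.0083,0,0,0,0,0.012],
    [0.007,-0.0071,0,0,0,0,0.012],
    [0.0083,-0.0055,0,0,0,0,0.012],
    [0.0092,-0.0038,0,0,0,0,0.012],
    [0.0098,-0.0019,0,0,0,0,0.012],
    [0.01,0.0001,0,0,0,0,0.012],
    [0,0,0,0,0,0,0.012]
  ]
}}

```text
clock: 25.7
position: [530.3, 217.5, 153.6]
ee_rot: [0.016, -0.705, 0.709, -0.017]
contact_force: [2.2, 1.8, -5.2]
gripper_width: 19.8
```

```bash
python3 -c "
from bed import *
chunk(.1,5,12.2)
crank(0,12.57)
"
```

```text
a 12.228 rad 51.7 y 171.6 F [ 2.2  1.8 -5.2] w 19.8 t 25.7
[0.0049, 0.0012, -0.0]
[0.0047, 0.0016, -0.0]
[0.0045, 0.0021, -0.0]
[0.0043, 0.0025, -0.0]
[0.004, 0.003, -0.0]
shift [15.6  7.6  0.6] rot [-0.007 -0.001 -0.002]
```

Request:
{"op": "play_rows", "data": {
  "series": [
    [0.005,0.0014,0,0,0,0,0.012],
    [0.005,0.0018,0,0,0,0,0.012],
    [0.004,0.002,0,0,0,0,0.012],
    [0,0,0,0,0,0,0.012],
    [0,0,0,0,0,0,0.012]
  ]
}}

```text
clock: 26.2
position: [517.4, 217.0, 148.9]
ee_rot: [0.015, -0.704, 0.71, -0.019]
contact_force: [4.1, 0.3, -4.6]
gripper_width: 20.1
```

```bash
python3 -c "
from bed import *
chunk(.1,0,12.4)
"
```

```text
a 12.496 rad 51.3 y 171.7 F [ 4.1  0.3 -4.6] w 20.1 t 26.2
```

Request:
{"op": "play_rows", "data": {
  "series": [
    [0,0,0,0,0,0,0.085],
    [0,0,0,0,0,0,0.085],
    [0,0,0,0,0,0,0.085],
    [0,0,0,0,0,0,0.085],
    [0,-0.02,0,0,0,0,0.085],
    [0,-0.04,0,0,0,0,0.085],
    [0,-0.045,0,0,0,0,0.06],
    [0,-0.03,0,0,0,0,0.04],
    [0,0,0,0,0,0,0.04]
  ]
}}

```text
clock: 27.1
position: [514.5, 216.6, 289.8]
ee_rot: [0.017, -0.702, 0.712, -0.017]
contact_force: [0.4, -0.1, 0.2]
gripper_width: 43.3
```

```bash
python3 - <<'E'
from show import *
from bed import where
where()
for tilt in (0,10,20):
  t=np.radians(tilt);y0=np.array([-np.sin(t),0,-np.cos(t)])
  for s in (1,-1):
    for ang in (0,.7,1.4):
        # tilt fixed in bed: tool axis y0 fixed (hinge), jaw axis turned with the bar
        th=.7-ang+s*np.pi/2;x=np.array([np.cos(th),np.sin(th),0]);x=x-y0*(x@y0);x/=np.linalg.norm(x)
        show((tilt,s,ang),np.array([105,0,45])+17*y0,x,y0)
E
python3 - <<'E'
import sys;sys.path.insert(0,'.')
from bed import *
d=snap('scene','scene8');e=snap('side','side8')
E
```

```text
t 27.1 TCP in bed [ 64.3 171.5 182.1] F bed [ 0.5 -0.2  0. ] w 43.3 j [ 0.69  0.24 -0.06  0.01 -1.28 -0.65]
(0, 1, 0) 0.00001 0.003 [ 0.3   0.24 -0.72  0.88 -0.16 -1.97]
(0, 1, 0.7) 0.00000 0.003 [ 0.3   0.24 -0.72  0.88 -0.16 -2.66]
(0, 1, 1.4) 0.00000 0.003 [ 0.3   0.24 -0.72  0.88 -0.16  2.92]
(0, -1, 0) 0.00001 0.003 [ 0.3   0.24 -0.72  0.87 -0.16  1.18]
(0, -1, 0.7) 0.00001 0.004 [ 0.3   0.24 -0.72  0.88 -0.16  0.48]
(0, -1, 1.4) 0.00001 0.004 [ 0.3   0.24 -0.72  0.88 -0.16 -0.22]
(10, 1, 0) 0.00000 0.0 [ 0.38  0.3  -0.4   0.22 -0.55 -1.38]
(10, 1, 0.7) 0.00000 0.0 [ 0.38  0.3  -0.4   0.22 -0.55 -2.07]
(10, 1, 1.4) 0.00000 0.0 [ 0.38  0.3  -0.4   0.22 -0.55 -2.77]
(10, -1, 0) 0.00000 0.0 [ 0.38  0.3  -0.4   0.22 -0.55  1.76]
(10, -1, 0.7) 0.00000 0.0 [ 0.38  0.3  -0.4   0.22 -0.55  1.07]
(10, -1, 1.4) 0.00000 0.0 [ 0.38  0.3  -0.41  0.22 -0.55  0.37]
(20, 1, 0) 0.00000 0.0 [ 0.36  0.36 -0.22  0.07 -0.82 -1.26]
(20, 1, 0.7) 0.00000 0.0 [ 0.36  0.36 -0.22  0.07 -0.83 -1.93]
(20, 1, 1.4) 0.00000 0.0 [ 0.36  0.36 -0.22  0.07 -0.83 -2.6 ]
(20, -1, 0) 0.00000 0.0 [ 0.36  0.36 -0.22  0.07 -0.82  1.88]
(20, -1, 0.7) 0.00000 0.0 [ 0.36  0.36 -0.22  0.07 -0.82  1.21]
(20, -1, 1.4) 0.00000 0.0 [ 0.36  0.36 -0.22  0.07 -0.82  0.54]
```

```bash
cat >> bed.py <<'E'
def knob(ang,h=0,kx=105,ky=0,tilt=10):
    t=np.radians(tilt);y0=np.array([-np.sin(t),0,-np.cos(t)]);th=.7-ang+np.pi/2
    go(r.apply(np.array([kx,ky,45+h])+17*y0)+o,r.apply([np.cos(th),np.sin(th),0]),r.apply(y0))
E
python3 -c "
from bed import *
knob(0,130);knob(0,70)
d=load('side8');c=d['color'].astype(int);m=((c[...,0]-c[...,1])>25)
pr=proj(d,r.apply([[-3,-13,68],[-3,0,68],[-38,-13,68],[32,-13,68]])+o);print(pr.round(1))
u,v=pr[0].astype(int);mm=np.zeros_like(m);mm[v-25:v+25,u-25:u+25]=m[v-25:v+25,u-25:u+25]
ys,xs=np.where(mm);print(len(xs),xs.mean(),ys.mean(),xs.min(),xs.max(),ys.min(),ys.max())
"
```

```text
shift [-46.4  -0.2 170.8] rot [-0.172  0.872  0.327]
shift [-76.9  51.5 170. ] rot [-0.172  0.872  0.327]
[[313.2 196.2]
 [311.6 199.4]
 [323.  203. ]
 [303.3 189.3]]<string>:7: RuntimeWarning: Mean of empty slice.
  ret = ret.dtype.type(ret / rcount)
Traceback (most recent call last):
ValueError: zero-size array to reduction operation minimum which has no identity
```

Request:
{"op": "play_rows", "data": {
  "series": [
    [-0.008,0,0.025,0,0,0,0.035],
    [-0.01,0,0.04,0,0,0,0.035],
    [-0.01,0,0.04,0,0,0,0.035],
    [-0.01,0,0.04,0,0,0,0.035],
    [-0.008,0,0.025,-0.02,0.12,0.045,0.035],
    [0,0,0,-0.025,0.125,0.047,0.035],
    [0,0,0,-0.025,0.125,0.047,0.035],
    [0,0,0,-0.025,0.125,0.047,0.035],
    [0,0,0,-0.025,0.125,0.047,0.035],
    [0,0,0,-0.025,0.125,0.047,0.035]
  ]
}}

```text
clock: 28.2
position: [561.6, 39.1, 267.2]
ee_rot: [0.338, 0.694, -0.614, -0.163]
contact_force: [-0.3, -0.7, -0.4]
gripper_width: 34.8
```

```bash
python3 -c "
from bed import *
where();knob(0,60)
"
```

```text
t 28.2 TCP in bed [ 86.4  -8.1 143.2] F bed [-0.5 -0.7 -0.2] w 34.8 j [ 0.41  0.12 -0.33  0.12 -0.86 -1.2 ]
shift [-14.9  49.3 -25.9] rot [-0.054  0.098  0.054]
```

Request:
{"op": "play_rows", "data": {
  "series": [
    [-0.007,0.01,-0.01,-0.027,0.05,0.027,0.035],
    [-0.006,0.01,-0.01,-0.027,0.05,0.027,0.035],
    [-0.002,0,-0.005,0,0,0,0.035],
    [0,0,0,0,0,0,0.035],
    [0,0,0,0,0,0,0.035]
  ]
}}

```text
clock: 28.7
position: [588.8, 45.2, 248.2]
ee_rot: [0.389, 0.689, -0.585, -0.177]
contact_force: [-0.1, -0.4, 0.6]
gripper_width: 35.0
```

```bash
python3 -c "
from bed import *
where();knob(0,40)
d=snap('wrist','wrist9');c=d['color'].astype(int)
th=.7;e=np.array([np.cos(th),np.sin(th),0]);f=np.array([-e[1],e[0],0])
B=[np.array([105,0,46])+s*31*e+k*7*f for s,k in((1,1),(1,-1),(-1,-1),(-1,1))]
print('bar',proj(d,r.apply(B)+o).round(1).tolist())
print('pink pred y-13',proj(d,r.apply([[-3,-13,68],[-3,0,68]])+o).round(1))
m=((c[...,0]-c[...,1])>25).astype(np.uint8)
for h in cv2.findContours(m,0,2)[0]:
    if cv2.contourArea(h)>200: print('pink',cv2.minAreaRect(h))
m=(c.max(2)<45).astype(np.uint8)
for h in cv2.findContours(m,0,2)[0]:
    if cv2.contourArea(h)>200: print('black',cv2.contourArea(h),cv2.boundingRect(h),cv2.minAreaRect(h))
"
```

```text
t 28.7 TCP in bed [100.7  -3.3 113. ] F bed [ 0.2 -0.4  0.5] w 35.0 j [ 0.41  0.16 -0.37  0.18 -0.73 -1.36]
shift [-3.5 43.7 -9.6] rot [-0.013 -0.005  0.006]
bar [[315.7, 270.5], [297.7, 271.6], [295.1, 192.2], [313.8, 191.5]]
pink pred y-13 [[393.8 103.2]
 [407.9 116.1]]
pink ((344.2160339355469, 312.91583251953125), (41.93013381958008, 18.600584030151367), 7.765166282653809)
pink ((290.663818359375, 263.21551513671875), (33.22053527832031, 14.181097984313965), 66.80140686035156)
pink ((338.15045166015625, 248.2566375732422), (23.706165313720703, 13.358236312866211), 41.18592834472656)
pink ((230.50001525878906, 221.5), (87.68123626708984, 56.56854248046875), 45.0)
pink ((401.3272705078125, 99.7165756225586), (34.939308166503906, 103.99625396728516), 33.495182037353516)
pink ((52.99999237060547, 83.99998474121094), (105.99998474121094, 167.99996948242188), 0.0)
black 35893.0 (25, 239, 586, 161) ((317.5, 319.0), (160.0, 585.0), 90.0)
black 875.0 (518, 227, 73, 61) ((555.5884399414062, 258.2547912597656), (78.37177276611328, 30.371660232543945), 43.31531524658203)
```

```bash
python3 -c "
from h import *
c=load('wrist9')['color'].max(2)
for v in range(176,240,6): print(v,c[v,270:346:3].tolist())
"
```

```text
176 [238, 240, 243, 242, 242, 238, 241, 237, 241, 167, 165, 170, 167, 159, 244, 238, 238, 241, 239, 241, 236, 238, 238, 237, 237, 239]
182 [245, 242, 242, 240, 240, 242, 239, 242, 245, 166, 168, 166, 164, 169, 240, 241, 241, 242, 237, 235, 240, 238, 239, 239, 238, 239]
188 [242, 240, 241, 239, 238, 245, 159, 163, 173, 71, 39, 37, 38, 29, 138, 171, 166, 236, 240, 238, 239, 239, 239, 239, 243, 242]
194 [241, 242, 240, 242, 162, 172, 115, 69, 93, 24, 62, 64, 60, 59, 62, 57, 91, 172, 164, 185, 243, 238, 241, 243, 241, 232]
200 [240, 237, 237, 173, 73, 86, 77, 50, 32, 27, 67, 61, 58, 54, 58, 34, 84, 75, 120, 170, 186, 243, 245, 236, 240, 240]
206 [238, 244, 132, 127, 73, 26, 69, 58, 58, 28, 68, 61, 59, 58, 56, 33, 58, 52, 81, 87, 140, 175, 238, 239, 240, 242]
212 [243, 192, 118, 125, 42, 62, 65, 63, 55, 13, 62, 63, 63, 61, 52, 39, 59, 59, 59, 68, 73, 254, 241, 241, 239, 236]
218 [244, 177, 126, 97, 63, 65, 61, 66, 61, 26, 68, 61, 64, 62, 58, 46, 63, 63, 57, 58, 20, 22, 165, 239, 241, 238]
224 [239, 214, 125, 49, 63, 64, 59, 67, 66, 28, 61, 70, 65, 61, 59, 43, 61, 59, 60, 55, 37, 49, 123, 243, 242, 243]
230 [242, 246, 118, 128, 64, 69, 66, 67, 61, 30, 62, 67, 63, 67, 60, 48, 61, 65, 62, 54, 120, 169, 166, 171, 161, 160]
236 [238, 248, 255, 123, 110, 68, 65, 66, 67, 22, 63, 66, 61, 62, 59, 44, 65, 62, 64, 75, 174, 164, 167, 164, 170, 174]
```

Request:
{"op": "play_rows", "data": {
  "series": [
    [-0.001,0.012,-0.004,-0.01,0,0,0.035],
    [-0.001,0.016,-0.004,0,0,0,0.035],
    [0,0.014,-0.002,0,0,0,0.035],
    [0,0.012,-0.001,0,0,0,0.035],
    [0,0,0,0,0,0,0.035]
  ]
}}

```text
clock: 29.25
position: [617.9, 52.4, 201.0]
ee_rot: [0.391, 0.693, -0.581, -0.174]
contact_force: [0.9, 0.1, -0.3]
gripper_width: 35.2
```

```bash
python3 -c "
from bed import *
where();knob(0,0)
"
```

```text
t 29.25 TCP in bed [102.6   2.6  57.4] F bed [ 0.7  0.1 -0.7] w 35.2 j [ 0.4   0.25 -0.39  0.2  -0.61 -1.37]
shift [-5.  28.8 -1.9] rot [ 0.001 -0.004  0.005]
```

Request:
{"op": "play_rows", "data": {
  "series": [
    [-0.003,0.01,-0.001,0,0,0,0.035],
    [-0.001,0.01,0,0,0,0,0.035],
    [0,0.007,0,0,0,0,0.035],
    [0,0,0,0,0,0,0.035]
  ]
}}

```text
clock: 29.65
position: [631.5, 50.4, 175.3]
ee_rot: [0.391, 0.693, -0.58, -0.174]
contact_force: [-0.0, 0.0, 0.6]
gripper_width: 35.0
```

```bash
python3 -c "
from bed import *
where();knob(0,0)
"
```

```text
t 29.65 TCP in bed [ 1.014e+02 -1.000e-01  2.850e+01] F bed [0.3 0.  0.6] w 35.0 j [ 0.38  0.3  -0.4   0.21 -0.55 -1.37]
shift [-0.3  0.1 -0.6] rot [ 0.002 -0.004  0.005]
```

Position is right. Close on the bar.

Request:
{"op": "play_rows", "data": {
  "series": [
    [0,0,0,0,0,0,0.005],
    [0,0,0,0,0,0,0.005],
    [0,0,0,0,0,0,0.005],
    [0,0,0,0,0,0,0.005],
    [0,0,0,0,0,0,0.005],
    [0,0,0,0,0,0,0.005]
  ]
}}

```text
clock: 30.25
position: [632.2, 49.3, 175.8]
ee_rot: [0.391, 0.693, -0.581, -0.173]
contact_force: [1.2, -0.7, -2.3]
gripper_width: 13.4
```

```bash
python3 -c "
from bed import *
where();knob(0,0);knob(.3);knob(.7)
"
```

```text
t 30.25 TCP in bed [102.2  -1.2  28.5] F bed [-0.2 -0.8 -2.6] w 13.4 j [ 0.38  0.3  -0.4   0.21 -0.55 -1.37]
shift [ 1.   0.3 -0.7] rot [ 0.002 -0.004  0.003]
shift [ 1.   0.3 -0.7] rot [0.001 0.294 0.003]
shift [ 1.   0.3 -0.7] rot [0.001 0.688 0.003]
```

Request:
{"op": "play_rows", "data": {
  "series": [
    [0,0,0,0,0.1,0,0.005],
    [0,0,0,0,0.14,0,0.005],
    [0,0,0,0,0.14,0,0.005],
    [0,0,0,0,0.14,0,0.005]
  ]
}}

```text
clock: 30.65
position: [631.5, 50.2, 176.1]
ee_rot: [0.531, 0.622, -0.455, -0.351]
contact_force: [2.8, -0.1, -3.8]
gripper_width: 12.5
```

```bash
python3 -c "
from bed import *
where();knob(1.1)
"
```

```text
t 30.65 TCP in bed [101.8  -0.3  29.1] F bed [ 0.5 -0.2 -4.6] w 12.5 j [ 0.38  0.29 -0.4   0.21 -0.55 -1.91]
shift [ 0.2  0.7 -0.4] rot [-0.001  0.545  0.004]
```

Request:
{"op": "play_rows", "data": {
  "series": [
    [0,0,0,0,0.14,0,0.005],
    [0,0,0,0,0.14,0,0.005],
    [0,0,0,0,0.14,0,0.005],
    [0,0,0,0,0.14,0,0.005],
    [0,0,0,0,0.1,0,0.005]
  ]
}}

```text
clock: 31.15
position: [631.8, 52.5, 176.4]
ee_rot: [0.652, 0.47, -0.247, -0.541]
contact_force: [2.0, -2.8, -3.8]
gripper_width: 12.4
```

```bash
python3 -c "
from bed import *
where();knob(1.4)
from bench import read_state
print(read_state()['wrist_torque'])
"
```

```text
t 31.15 TCP in bed [102.3   2.   29.1] F bed [-0.3 -2.9 -4.2] w 12.4 j [ 0.38  0.29 -0.4   0.2  -0.54 -2.6 ]
shift [-1.8  0.9 -0.9] rot [-0.002  0.155  0.011]
[0.23428557 0.06891835 0.36896636]
```

Request:
{"op": "play_rows", "data": {
  "series": [
    [-0.001,0,0,0,0.1,0,0.005],
    [0,0,0,0,0.08,0,0.005],
    [0,0,0,0,0.02,0,0.005]
  ]
}}

```text
clock: 31.45
position: [631.7, 52.7, 176.7]
ee_rot: [0.673, 0.414, -0.177, -0.586]
contact_force: [1.1, -3.2, -3.2]
gripper_width: 12.6
```

```bash
python3 -c "
from bed import *
where();knob(1.4)
from bench import read_state
print(read_state()['wrist_torque'])
"
```

```text
t 31.45 TCP in bed [102.4   2.2  29.5] F bed [-0.8 -3.3 -3.3] w 12.6 j [ 0.38  0.29 -0.41  0.2  -0.54 -2.8 ]
shift [-1.7  1.2 -1.4] rot [-0.002 -0.051  0.016]
[-0.33219539  0.19495213  0.7533956 ]
```

Request:
{"op": "play_rows", "data": {
  "series": [
    [0,0,0,0,0,0,0.035],
    [0,0,0,0,0,0,0.035],
    [0,0,0,0,0,0,0.035],
    [0,-0.02,0,0,0,0,0.035],
    [0,-0.04,0,0,0,0,0.035],
    [0,-0.04,0,0,0,0,0.035],
    [0,-0.03,0,0,0,0,0.035],
    [0,0,0,0,0,0,0.035],
    [0,0,0,0,0,0,0.035]
  ]
}}

```text
clock: 32.35
position: [584.7, 49.5, 305.1]
ee_rot: [0.673, 0.415, -0.178, -0.586]
contact_force: [0.1, -0.2, -0.9]
gripper_width: 35.0
```

```bash
python3 -c "
from bed import *
where()
d=snap('wrist','wrist10');c=d['color'].astype(int)
for L in (1.4,1.2):
    th=.7-L;e=np.array([np.cos(th),np.sin(th),0]);f=np.array([-e[1],e[0],0])
    B=[np.array([105,0,46])+s*31*e+k*7*f for s,k in((1,1),(1,-1),(-1,-1),(-1,1))]
    print('bar',L,proj(d,r.apply(B)+o).round(1).tolist())
g=c.max(2)
for v in range(180,260,8): print(v,g[v,270:350:3].tolist())
print('pad/jaw lines px: fixed',proj(d,r.apply([[0,-33,26],[0,-13,28],[-3,-13,62],[0,7,28]])+o).round(1).tolist())
m=((c[...,0]-c[...,1])>25).astype(np.uint8)
print('pred',proj(d,r.apply([[-3,-13,68],[-3,0,68]])+o).round(1))
for h in cv2.findContours(m,0,2)[0]:
    if cv2.contourArea(h)>500: print('pink',cv2.minAreaRect(h))
"
```

```text
t 32.35 TCP in bed [125.8   1.2 164.2] F bed [-0.3 -0.2 -0.8] w 35.0 j [ 0.42  0.1  -0.29  0.15 -0.84 -2.76]
bar 1.4 [[323.7, 227.5], [308.9, 227.6], [306.3, 161.6], [321.6, 161.1]]
bar 1.2 [[330.0, 225.4], [315.6, 228.3], [299.9, 164.0], [314.6, 160.5]]
180 [235, 228, 235, 231, 237, 242, 151, 159, 155, 74, 33, 39, 34, 50, 57, 53, 56, 43, 46, 53, 53, 59, 53, 125, 133, 239, 241]
188 [234, 237, 235, 234, 230, 237, 156, 162, 75, 48, 28, 38, 37, 48, 49, 48, 56, 50, 43, 52, 51, 50, 55, 34, 53, 57, 242]
196 [232, 235, 236, 235, 234, 238, 151, 162, 156, 73, 33, 40, 35, 50, 44, 52, 54, 47, 41, 54, 51, 52, 55, 120, 128, 243, 242]
204 [233, 235, 235, 233, 238, 237, 154, 160, 158, 160, 79, 49, 40, 39, 47, 50, 55, 51, 42, 44, 47, 79, 114, 218, 244, 167, 126]
212 [247, 234, 234, 235, 236, 231, 240, 242, 242, 154, 152, 157, 164, 41, 48, 55, 51, 55, 31, 144, 248, 241, 174, 108, 116, 108, 195]
220 [71, 65, 230, 235, 236, 238, 235, 234, 235, 235, 235, 234, 237, 59, 48, 46, 57, 51, 128, 171, 117, 121, 109, 105, 107, 142, 255]
228 [70, 70, 68, 72, 114, 242, 233, 235, 237, 233, 232, 237, 237, 237, 240, 
[... 307 characters left out ...]
8, 143, 255, 255, 186, 110]
252 [127, 123, 65, 33, 28, 184, 102, 112, 109, 137, 186, 180, 180, 180, 178, 183, 181, 180, 114, 126, 255, 119, 255, 254, 255, 255, 186]
pad/jaw lines px: fixed [[222.4, 135.2], [235.5, 121.0], [218.4, 114.4], [249.8, 106.5]]
pred [[215.3 113.6]
 [225.9 102.6]]
pink ((105.84904479980469, 323.0283203125), (30.204580307006836, 173.09713745117188), 54.60520553588867)
pink ((371.9292297363281, 224.80259704589844), (66.68728637695312, 118.97640991210938), 50.042449951171875)
pink ((213.25003051757812, 106.75000762939453), (82.02438354492188, 27.577163696289062), 45.0)
pink ((503.1884765625, 106.58085632324219), (73.86158752441406, 149.6835479736328), 50.77432632446289)
```

```bash
python3 -c "
from bench import *
print(job_done(),read_state()['clock'])"
```

```text
the job is handed in; nothing more can be done
the job is handed in; nothing more can be done
```

The block is on the bed against the stop and clamped, and the lock knob is turned past its click. I handed the job in at about 32 s of the 72 s. `job_done` gives no verdict, so this rests on my own checks.

**What I did**
- **First attempt:** I picked up the block with the tool upright. At the vise, holding the tool square to the bed drove joint 5 to the end of its range.
- **Regrip:** I set the block down gently on a clear spot and regripped it with the tool tilted 20°.
- **Placing:** I lowered the block onto the bed, slid it down until I felt the stop, and let go.
- **Crank:** I led the handle round from about 0.3 rad to about 12.5 rad.
- **Lock:** I gripped the knob's bar, turned it clockwise to its end stop, let go and backed off.

**Last checks**
- **Lock knob:** In the final wrist image, the bar edges match the predicted locked position (1.4 rad) to within about 2 pixels.
- **Block seating:** After release, the block's foot matched its predicted place against the stop.
- **Block against the fixed jaw:** After clamping, the pink shell was within about 2–5 mm of where it should be with the block against the jaw.
- **Plate travel:** I did not measure this directly. The crank angle implies the plate is pressed back about 5.8 mm.

**What failed or disagreed**
- The block met the stop about 2.5 mm further down the slope than my fitted frame predicted.
- The crank circle measured 47–52 mm in radius instead of 50 mm. I put this down to the offset between tool tip and sleeve, and corrected it part-way.
- The highest force I saw was about 26 N, on the crank.
- A check of the block in the side image found nothing, probably because the arm was in the way.
- I did not re-measure the flat plate, roll or jar at the end. I never moved the arm near them on purpose.

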